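# Put the chromatography columns away in their boxes

## Task

Put the four steel chromatography columns lying on the one mat back into the open foam-lined boxes on the other, each into the box made for its length and thickness, lying fully down in the recess. Set them down gently, as a dropped column is ruined, and leave the glass beaker and the small reagent bottle among them standing where they are.

Things in the scene. Friction and masses are not known exactly. Their poses are not given: they have to be found in the camera images.
- column_short: Shortest steel chromatography column, lying on a 2 mm mat: round tube 10 mm thick with a white label, at each end a hexagonal nut (16 mm across flats, 10 mm long) and a small black plug; 76 mm long over all, about 60 g. Origin on the tube's axis at mid-length, x along it (either way round). Rests on the nuts' flats, its axis 8 mm above its support; bare tube 46 mm long.
- column_medium: Medium-length thin steel chromatography column, lying on a 2 mm mat: round tube 10 mm thick with a white label, at each end a hexagonal nut (16 mm across flats, 10 mm long) and a small black plug; 126 mm long over all, about 85 g. Origin on the tube's axis at mid-length, x along it (either way round). Rests on the nuts' flats, its axis 8 mm above its support; bare tube 96 mm long.
- column_long: Longest thin steel chromatography column, lying on a 2 mm mat: round tube 10 mm thick with a white label, at each end a hexagonal nut (16 mm across flats, 10 mm long) and a small black plug; 176 mm long over all, about 110 g. Origin on the tube's axis at mid-length, x along it (either way round). Rests on the nuts' flats, its axis 8 mm above its support; bare tube 146 mm long.
- column_thick: The only thick steel chromatography column, lying on a 2 mm mat: round tube 24 mm thick with a white label, at each end a hexagonal nut (32 mm across flats, 13 mm long) and a small black plug; 134 mm long over all, about 380 g. Origin on the tube's axis at mid-length, x along it (either way round). Rests on the nuts' flats, its axis 16 mm above its support; bare tube 98 mm long.
- box_short: Box of the short column, fixed, open, off-white with dark foam: 102 x 52 mm, rim 16 mm above its underside. Recess 90 x 32 mm, upright sides, flat floor 4 mm above the underside. A notch 44 mm wide is cut across the middle of both long sides down to the floor, for fingers astride the column. Origin: centre of the underside, 2 mm above the bench; x along the recess, z up.
- box_medium: Box of the medium-length thin column, fixed, open, off-white with dark foam: 152 x 52 mm, rim 16 mm above its underside. Recess 140 x 32 mm, upright sides, flat floor 4 mm above the underside. A notch 44 mm wide is cut across the middle of both long sides down to the floor, for fingers astride the column. Origin: centre of the underside, 2 mm above the bench; x along the recess, z up.
- box_long: Box of the long column, fixed, open, off-white with dark foam: 202 x 52 mm, rim 16 mm above its underside. Recess 190 x 32 mm, upright sides, flat floor 4 mm above the underside. A notch 44 mm wide is cut across the middle of both long sides down to the floor, for fingers astride the column. Origin: centre of the underside, 2 mm above the bench; x along the recess, z up.
- box_thick: Box of the thick column, fixed, open, off-white with dark foam: 160 x 68 mm, rim 26 mm above its underside. Recess 148 x 48 mm, upright sides, flat floor 4 mm above the underside. A notch 44 mm wide is cut across the middle of both long sides down to the floor, for fingers astride the column. Origin: centre of the underside, 2 mm above the bench; x along the recess, z up.
- beaker: Empty glass beaker standing among the boxes, 38 mm in diameter, 52 mm tall, origin at the centre of its underside, z up. To be left alone.
- reagent_bottle: Small amber glass bottle standing among the columns, 34 mm in diameter, 62 mm tall, origin at the centre of its underside, z up. To be left alone.
Things that resemble listed ones, but are neither listed nor needed, are in the scene too. What is shaped like the column_medium but blue or brown is not meant.

How it is judged:
At the end, for the whole second after the job is handed in: Each column lies released and at rest in its own box: middle within 11 mm of the box centre along and 10 mm across, axis within 0.2 rad of the recess and at resting height (9-15.5 mm over the box underside, thick one 16.5-24.5 mm); beaker and bottle upright and within 30 mm of their start (x of column_short in the frame of box_short between -0.011 and 0.011 m and y of column_short in the frame of box_short between -0.01 and 0.01 m and z of column_short in the frame of box_short between 0.009 and 0.0155 m and angle between the x axis of column_short and the x axis of box_short, either way round below 0.2 rad and linear speed of each of column_short, column_medium, column_long, column_thick below 0.02 m/s and angular speed of each of column_short, column_medium, column_long, column_thick below 0.2 rad/s and x of column_medium in the frame of box_medium between -0.011 and 0.011 m and y of column_medium in the frame of box_medium between -0.01 and 0.01 m and z of column_medium in the frame of box_medium between 0.009 and 0.0155 m and angle between the x axis of column_medium and the x axis of box_medium, either way round below 0.2 rad and x of column_long in the frame of box_long between -0.011 and 0.011 m and y of column_long in the frame of box_long between -0.01 and 0.01 m and z of column_long in the frame of box_long between 0.009 and 0.0155 m and angle between the x axis of column_long and the x axis of box_long, either way round below 0.2 rad and x of column_thick in the frame of box_thick between -0.011 and 0.011 m and y of column_thick in the frame of box_thick between -0.01 and 0.01 m and z of column_thick in the frame of box_thick between 0.0165 and 0.0245 m and angle between the x axis of column_thick and the x axis of box_thick, either way round below 0.2 rad and angle between each of beaker, reagent_bottle's own z axis and vertical below 0.2 rad and distance of each of beaker, reagent_bottle from where it was at the start of the episode below 0.03 m); the robot touches nothing.
It fails at once if the glass beaker is knocked over or pushed more than 30 mm (angle between beaker's own z axis and vertical above 0.4 rad or distance of beaker from where it was at the start of the episode above 0.03 m).
It fails at once if the small reagent bottle is knocked over or pushed more than 30 mm (angle between reagent_bottle's own z axis and vertical above 0.4 rad or distance of reagent_bottle from where it was at the start of the episode above 0.03 m).
It fails at once if a column is dropped (falls free faster than 0.7 m/s, a fall of about 25 mm) ((linear speed of column_short above 0.7 m/s and contact force between column_short and the fingers below 0.05 N) or (linear speed of column_medium above 0.7 m/s and contact force between column_medium and the fingers below 0.05 N) or (linear speed of column_long above 0.7 m/s and contact force between column_long and the fingers below 0.05 N) or (linear speed of column_thick above 0.7 m/s and contact force between column_thick and the fingers below 0.05 N)).
It also fails if it takes over 131 s, if anything falls off the work surface, if the arm or the gripper's body presses on something with over 40 N, if the wrist force passes 120 N, or if a joint passes its speed limit or range.

## Robot

A 6-joint arm with a two-finger parallel gripper is mounted at the origin on the work surface. World frame = base frame: x ahead of the robot, y to its left, z up, the work surface at z = 0. Lengths are in m, angles in rad, forces in N, time in s.
With the tool pointing down it reaches from about 0.3 to 0.775 m from the base axis. Payload 14.6 kg.
Tool frame: the origin (TCP) lies at the very end of the fingers, on their centre line; the grasp point (between the pads) lies 19 mm behind it (ctrl.hold_point_z is the z of the grasp point in the tool frame, in m); z points along the fingers, y is the direction in which the jaws open and shut (so a half turn about z gives the same grasp; the last joint's range is limited). The gripper opens to 94 mm and grips with 3 to 60 N. Pads are 16 mm wide; open, the fingers measure 119 mm over their backs; the gripper's body (75 mm by 177 mm) begins 78 mm behind the grasp point.
Start: joints at [1.205, 0.3, 1.521, -0, 1.321, -0.067], TCP at [0.162, 0.526, 0.177] pointing down, gripper open.
Joint ranges: [-3.03, 3.03], [-0.79, 2.21], [0.23, 2.52], [-1.04, 4.18], [0, 3.07], [-2.55, 2.55]. Speed limits (rad/s): [2.22, 2.22, 2.57, 3.14, 3.14, 3.14].

## Interface

Orientations are given as [roll, pitch, yaw] about the fixed x, y, z axes, in that order (R = Rz(yaw) Ry(pitch) Rx(roll)).
In Python, from station import ctrl, cams, hand_in gives the robot as it stands.
- The arm moves only by the tool servo_tool, never from a script. Its argument "rows" is a list of rows, each a list of 7 numbers: the shift along the world's x, y, z in m, then the turn, a rotation vector about the world's x, y, z in rad, then the gripper command: -1 is shut, 1 is fully open, values between are in proportion. A call has exactly 8 rows; each row is the pose to reach, as a shift and turn from the pose measured when the call began; what a row does not reach only later rows make up. A row lasts 1/12 s, in which the tool goes at most 41.7 mm and 7.16 degrees, less where a joint would pass 70% of its speed; a pose out of reach is approached as far as the arm can. A call with a gripper value outside its range is refused whole. The fingers move at their own pace and stop on an object; "newtons" is the grip in N (left out, the last holds). Time passes only in rows, so rows that repeat a pose let the fingers close, or fill a call up. It gives the time, the measured TCP pose, the force and the opening at its end, in the units of the state.
- ctrl.get_obs(): the state, without advancing time (a new reading comes with each control period).
- cams.camera(name): name is "scene" or "top"; returns a dict with "image" (420x560x3 uint8, red, green, blue), "depth" (420x560 float32, m along the optical axis (not along the pixel's ray), 0 where there is no reading), "fx", "fy", "cx", "cy" (pixels), "rvec" (rotation vector, rad) and "tvec" (3), from world to camera coordinates, as OpenCV has them. Camera axes: x right, y down, z forward; pixel columns grow to the right and rows downward; lengths in m; the calibration is good to about 2 mm. A picture is of the moment at which its call begins.
- hand_in(): hands the job in, once; it reports no verdict.
Trained networks look in a picture, given as the dict that the camera call returned (one of the last four; its "shot" number tells which), for a name from the list of things; names that differ only in an ending like _2 or _b are one class to them, and where a whole thing is asked for, a point or a joint stands for the part that bears it (a point fixed in the world has none). Each returns a list of dicts, best first, with "p" (0 to 1); they miss things now and then, are a little off and sometimes report something else, mostly with a low value. They report only what shows in the picture. A call takes as long as a camera call. They do not tell look-alikes from the thing itself.
- cams.spot_in(picture, name): "box" ([left, top, right, bottom] as shares, 0 to 1, of the picture: columns of its width, rows of its height, round what is visible of it).
- cams.place_of(picture, name): "at" ([column, row] as shares, 0 to 1, of the picture: columns of its width, rows of its height: a listed point, or the origin of a listed thing).
The state is a dict: "time_s": time; "qpos": joint angles; "joint_vel": joint speeds; "tau": joint torques, N m; "ee_pos": TCP position; "eef_rot": TCP orientation; "force": force on the tool from outside, world axes, zero at the start; "moment": the same for the moment, N m; "grip_width": finger opening in m.
Only numpy, scipy, OpenCV 4.12 (cv2) and the standard library are available. Lean on these libraries where they do the work, as an engineer would, in place of code of your own. Each camera call takes 0.05 s, during which the arm holds its last target.

## Working session

There is one attempt and no reset: what is moved stays moved. The work goes in short steps, Python scripts to look and compute and a tool call to move; the robot and the scene stay as the last step left them, time stands still between calls to the robot, and variables do not carry over. Pictures are saved under pics/ and viewed, and the job is handed in when it is done.

Besides the shell and the picture viewer there is one more tool, called after "Call:" as name(argument=value, ...) on one line, values as JSON. servo_tool: Moves the arm, as the interface text tells. Its arguments: {"type":"object","properties":{"rows":{"type":"array"},"newtons":{"type":"number"}},"required":["rows"]}

```bash
mkdir -p pics; ls; cat > h.py <<'E'
import numpy as np, cv2
from station import ctrl, cams, hand_in
def shot(name,fn=None):
    p=cams.camera(name)
    if fn: cv2.imwrite('pics/'+fn,p['image'][:,:,::-1])
    return p
def world(p):
    d=p['depth'];h,w=d.shape
    u,v=np.meshgrid(np.arange(w),np.arange(h))
    X=np.stack([(u-p['cx'])/p['fx']*d,(v-p['cy'])/p['fy']*d,d],-1)
    R,_=cv2.Rodrigues(np.array(p['rvec'],float))
    return (X-np.array(p['tvec']).reshape(3))@R   # R^T (X-t)
E
python3 - <<'E'
from h import *
o=ctrl.get_obs();print(o, ctrl.hold_point_z)
for n in ('top','scene'):
    p=shot(n,n+'0.png');np.savez(n+'0.npz',**{k:v for k,v in p.items()})
    W=world(p);print(n,W[210,280],p['fx'],p['tvec'])
    for k in ['column_short','column_medium','column_long','column_thick','box_short','box_medium','box_long','box_thick','beaker','reagent_bottle']:
        for r in cams.place_of(p,k)[:4]:
            c,q=r['at'];c*=560;q*=420;print(k,round(r['p'],2),round(c),round(q),W[min(int(q),419),min(int(c),559)].round(3))
E
```

```text
pics
{'time_s': 0.0, 'qpos': array([ 1.20537927e+00,  3.00447449e-01,  1.52158083e+00,  1.71684686e-05,
        1.32069713e+00, -6.66023942e-02]), 'joint_vel': array([ 0.00064527,  0.00094625,  0.00070385, -0.00084418,  0.00190433,
        0.00021514]), 'tau': array([-1.64157915e-03, -5.31801724e+01, -3.52733588e+01,  7.07681640e-02,
        2.44228105e-02, -9.91807929e-05]), 'ee_pos': array([0.16180714, 0.52535226, 0.17609943]), 'eef_rot': array([-3.14046351e+00, -9.19813104e-05,  2.84277368e+00]), 'force': array([ 0.22715636,  0.17794516, -0.74160807]), 'moment': array([ 0.00046784, -0.0442116 ,  0.01049242]), 'grip_width': 0.09388157269480359} -0.0188
top [ 0.42515762  0.05752716 -0.0004996 ] 386.0399437942649 [0.08660899 0.43016631 1.24772429]
column_short 0.46 202 209 [0.432 0.318 0.005]
column_medium 0.71 138 251 [ 0.29   0.529 -0.   ]
column_medium 0.65 260 208 [ 0.436  0.124 -0.006]
column_medium 0.65 225 263 [0.255 0.24  0.012]
column_long 0.48 196 162 [0.586 0.334 0.016]
column_thick 0.61 258 156 [0.599 0.129 0.031]
box_short 0.78 394 153 [ 0.613 -0.32   0.006]
box_medium 0
[... 357 characters left out ...]
95132]
column_short 0.58 123 233 [ 0.611 -0.323  0.006]
column_short 0.47 394 238 [0.421 0.327 0.017]
column_medium 0.71 476 223 [0.303 0.516 0.014]
column_medium 0.69 374 185 [0.228 0.242 0.001]
column_medium 0.45 317 223 [0.431 0.133 0.013]
column_long 0.9 381 292 [0.589 0.321 0.016]
column_thick 0.92 293 269 [0.602 0.122 0.029]
box_short 0.61 122 236 [ 0.618 -0.318  0.007]
box_short 0.58 152 192 [ 0.451 -0.336  0.006]
box_medium 0.82 154 191 [ 0.45  -0.327  0.008]
box_medium 0.67 193 250 [ 0.603 -0.133  0.006]
box_long 0.62 221 206 [ 0.442 -0.129  0.007]
box_thick 0.73 196 250 [ 0.603 -0.122  0.006]
beaker 0.64 170 218 [ 0.535 -0.231  0.016]
reagent_bottle 0.64 352 259 [0.531 0.242 0.029]
```

```bash
python3 - <<'E'
import cv2
a=cv2.imread('pics/top0.png');cv2.imwrite('pics/topz.png',cv2.resize(a[110:310,100:460],None,fx=2.2,fy=2.2,interpolation=cv2.INTER_CUBIC))
E
```

```text
(no output)
```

View pics/topz.png

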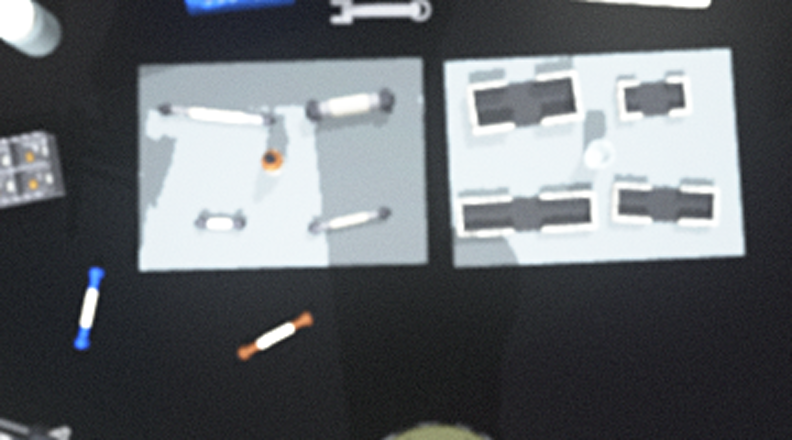

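View pics/scene0.png

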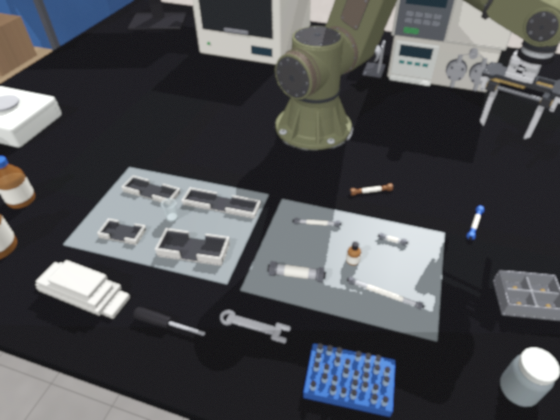

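```bash
cat >> h.py <<'E'
def cloud(name,n=6):
    ds=[];
    for _ in range(n):
        p=cams.camera(name);ds.append(p['depth'])
    ds=np.array(ds);ds[ds==0]=np.nan
    p['depth']=np.nan_to_num(np.nanmedian(ds,0));return p,world(p)
def fit(W,c,rx,ry,z0,z1):
    m=(abs(W[...,0]-c[0])<rx)&(abs(W[...,1]-c[1])<ry)&(W[...,2]>z0)&(W[...,2]<z1)
    m=m.astype(np.uint8);k,l,s,_=cv2.connectedComponentsWithStats(cv2.dilate(m,np.ones((3,3))))
    P=W[m>0]
    r=cv2.minAreaRect((P[:,:2]*1000).astype(np.float32))
    C=P[:,:2].mean(0);e,v=np.linalg.eigh(np.cov(P[:,:2].T));a=v[:,1]
    return len(P),np.array(r[0]).round(1),np.array(r[1]).round(1),round(r[2],1),'pca',(C*1000).round(1),round(np.degrees(np.arctan2(a[1],a[0]))%180,1),'zmed',np.percentile(P[:,2],[50,95]).round(4)
E
cat > m.py <<'E'
from h import *
L=dict(short=(.43,.318,.04,.065,.008,.03),med=(.436,.125,.05,.09,.008,.03),long=(.59,.325,.05,.12,.008,.03),thick=(.6,.127,.06,.095,.012,.045),
bs=(.613,-.325,.05,.075,.012,.03),bm=(.45,-.336,.05,.09,.012,.03),bl=(.435,-.127,.055,.12,.012,.03),bt=(.605,-.14,.06,.095,.015,.04),beaker=(.51,-.23,.05,.04,.03,.08),bottle=(.51,.235,.05,.05,.02,.08))
for n in ('top','scene'):
    p,W=cloud(n);np.savez(n+'c.npz',W=W,im=p['image'])
    bare=W[(abs(W[...,0]-.52)<.1)&(abs(W[...,1]-.22)<.15)];print(n,'mat z',np.median(bare[:,2]))
    for k,(x,y,rx,ry,a,b) in L.items():
        try: print(k,*fit(W,(x,y),rx,ry,a,b))
        except Exception as e: print(k,e)
E
python3 m.py
```

```text
top mat z 0.0024046584495376958
short 93 [419.7 319.8] [72.6 16.5] 89.9 pca [420.4 319. ] 88.7 zmed [0.0146 0.0187]
med 140 [423.8 127.9] [ 17.5 125.3] 12.6 pca [423.4 127.8] 103.0 zmed [0.0148 0.0183]
long 185 [583.8 328.3] [173.8  17.4] 83.6 pca [582.8 327.4] 83.5 zmed [0.0144 0.0181]
thick 330 [595.2 127. ] [ 36.7 133.3] 9.0 pca [593.  126.9] 99.3 zmed [0.0288 0.0346]
bs 170 [ 606.4 -326.7] [ 51.4 102.4] 4.6 pca [ 606.1 -326.6] 94.7 zmed [0.0179 0.0199]
bm 262 [ 447.7 -339.9] [152.6  52.2] 87.4 pca [ 447.8 -339.2] 87.5 zmed [0.018  0.0202]
bl 350 [ 433.2 -135.2] [ 52.  202.2] 3.3 pca [ 433.9 -135.4] 93.2 zmed [0.0178 0.0199]
bt 345 [ 599.1 -132.5] [ 68.4 160.2] 8.0 pca [ 598.8 -134.2] 97.8 zmed [0.0274 0.0297]
beaker 71 [ 518.  -236.3] [33.5 36.1] 45.0 pca [ 519.6 -238.4] 124.2 zmed [0.049  0.0555]
bottle 95 [509.1 239.8] [31.  32.9] 50.6 pca [508.5 237.8] 151.6 zmed [0.0425 0.0648]
scene mat z 0.0030454023860314997
short 149 [424.1 324.2] [75.4 14.5] 88.3 pca [425.3 324.9] 88.4 zmed [0.0154 0.0195]
med 218 [428.  132.5] [ 14.5 123.1] 12.6 pca [428.1 134. ] 103.0 zmed [0.0151 0.0189]
long 414 [587.6 331.2] [174.8  13.6] 83.6 pca [588.3 334.2] 83.6 zmed [0.0149 0.0187]
thick 678 [600.7 131.4] [ 29.1 134.1] 8.8 pca [602.8 132.2] 99.0 zmed [0.0286 0.035 ]
bs 301 [ 608.5 -322.9] [ 54.  103.4] 4.7 pca [ 609.9 -322.3] 94.9 zmed [0.0178 0.0194]
bm 351 [ 449.5 -335.7] [153.7  53.9] 87.1 pca [ 449.  -339.3] 89.3 zmed [0.0178 0.0195]
bl 551 [ 435.5 -131.4] [ 54.5 202.7] 3.0 pca [ 436.5 -128.7] 93.3 zmed [0.0178 0.0194]
bt 791 [ 601.  -128.7] [ 69.8 160.5] 8.0 pca [ 604.  -127.9] 97.6 zmed [0.0271 0.0293]
beaker 209 [ 520.7 -232.3] [36.  37.2] 84.0 pca [ 520.7 -232.6] 39.2 zmed [0.0456 0.055 ]
bottle 238 [517.2 245.2] [26.9 34.2] 8.7 pca [520.7 245.3] 95.3 zmed [0.0424 0.0648]
```

```bash
cat > d.py <<'E'
import sys,numpy as np
from scipy.spatial.transform import Rotation as R
from station import ctrl
x,y,z,deg=map(float,sys.argv[1:5]);o=ctrl.get_obs()
r=R.from_euler('xyz',[np.pi,0,np.radians(deg)])*R.from_euler('xyz',o['eef_rot']).inv()
print('delta',(np.array([x,y,z])/1000-o['ee_pos']).round(4),r.as_rotvec().round(4),'t',round(o['time_s'],2),'grip',round(o['grip_width'],4),'F',o['force'].round(1),'q6',o['qpos'][5].round(2))
E
python3 d.py 422 322 80 88.5
```

```text
delta [ 0.2601 -0.2036 -0.0966] [ 0.     -0.     -1.2982] t 1.7 grip 0.094 F [ 0.2 -0.3 -0.3] q6 -0.07
```

Call:
servo_tool(rows=[[0.026,-0.02,0,0,0,-0.1,0.3],[0.058,-0.045,0,0,0,-0.22,0.3],[0.09,-0.07,0,0,0,-0.34,0.3],[0.122,-0.096,0,0,0,-0.46,0.3],[0.154,-0.121,-0.01,0,0,-0.58,0.3],[0.186,-0.146,-0.02,0,0,-0.7,0.3],[0.212,-0.166,-0.03,0,0,-0.82,0.3],[0.23,-0.18,-0.04,0,0,-0.94,0.3]], newtons=25)

```text
time_s: 2.37
ee_pos: [0.394, 0.3436, 0.1363]
eef_rot: [3.141, 0.0, 1.895]
force: [-0.5, 0.6, 0.5]
grip_width: 0.061
```

```bash
python3 d.py 422 322 80 88.5
```

```text
delta [ 0.028  -0.0216 -0.0563] [ 0.      0.0005 -0.3505] t 2.37 grip 0.061 F [-0.5  0.6  0.5] q6 0.32
```

Call:
servo_tool(rows=[[0.007,-0.005,-0.015,0,0,-0.1,0.3],[0.014,-0.011,-0.03,0,0,-0.2,0.3],[0.021,-0.016,-0.045,0,0,-0.3,0.3],[0.028,-0.0216,-0.06,0,0,-0.3505,0.3],[0.028,-0.0216,-0.075,0,0,-0.3505,0.3],[0.028,-0.0216,-0.09,0,0,-0.3505,0.3],[0.028,-0.0216,-0.102,0,0,-0.3505,0.3],[0.028,-0.0216,-0.106,0,0,-0.3505,0.3]])

```text
time_s: 3.03
ee_pos: [0.4213, 0.3214, 0.0286]
eef_rot: [-3.14, 0.001, 1.544]
force: [-0.5, 0.4, -0.1]
grip_width: 0.0611
```

```bash
python3 d.py 422 322 4 88.5; python3 - <<'E'
from h import *
p=shot('scene');cv2.imwrite('pics/a1.png',cv2.resize(p['image'][170:310,290:490,::-1],None,fx=3.5,fy=3.5))
E
```

```text
delta [ 0.0007  0.0006 -0.0246] [ 0.0014 -0.0015  0.0002] t 3.03 grip 0.0611 F [-0.5  0.4 -0.1] q6 0.61
```

View pics/a1.png

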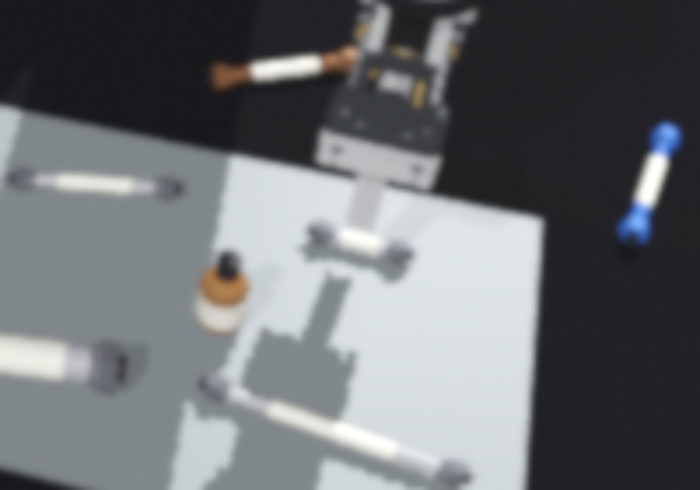

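```bash
python3 - <<'E'
from h import *
p=shot('scene')
K=np.array([[p['fx'],0,p['cx']],[0,p['fy'],p['cy']],[0,0,1]])
for q in [(.451,.321,.029),(.391,.321,.029),(.422,.322,.01),(.421,.321,.029),(.421,.321,.126)]:
    u=cv2.projectPoints(np.array([q]),np.array(p['rvec'],float),np.array(p['tvec'],float),K,None)[0].ravel()
    print(q,(u-[290,170])*3.5)
W=world(p);m=(abs(W[...,0]-.42)<.09)&(abs(W[...,1]-.32)<.05)&(W[...,2]>.03)&(W[...,2]<.09)
P=W[m];print(len(P),np.percentile(P,[2,50,98],axis=0))
p=shot('top');cv2.imwrite('pics/a2.png',cv2.resize(p['image'][150:260,150:290,::-1],None,fx=4,fy=4))
E
```

```text
(0.451, 0.321, 0.029) [351.8668679  251.74495529]
(0.391, 0.321, 0.029) [364.90827768 190.99529389]
(0.422, 0.322, 0.01) [355.21576897 240.19263851]
(0.421, 0.321, 0.029) [358.51207874 220.79014938]
(0.421, 0.321, 0.126) [383.34767199 121.07200249]
57 [[0.46089552 0.3115987  0.06804919]
 [0.46378339 0.32116018 0.07886299]
 [0.46636183 0.33024079 0.08943936]]
```

View pics/a2.png

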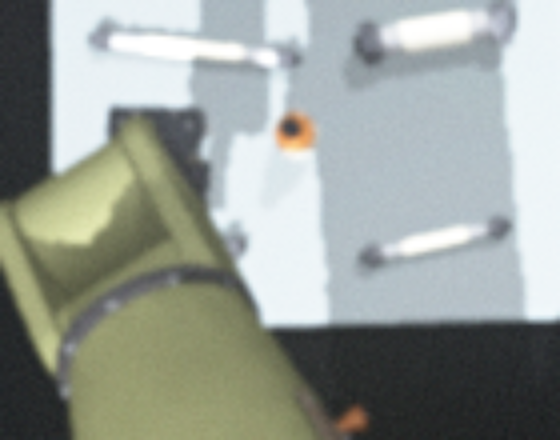

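Call:
servo_tool(rows=[[0.0007,0.002,-0.008,0.0014,-0.0015,0,0.3],[0.0007,0.002,-0.016,0.0014,-0.0015,0,0.3],[0.0007,0.002,-0.022,0.0014,-0.0015,0,0.3],[0.0007,0.002,-0.0246,0.0014,-0.0015,0,0.3],[0.0007,0.002,-0.0246,0.0014,-0.0015,0,-0.3],[0.0007,0.002,-0.0246,0.0014,-0.0015,0,-1],[0.0007,0.002,-0.0246,0.0014,-0.0015,0,-1],[0.0007,0.002,-0.0246,0.0014,-0.0015,0,-1]])

```text
time_s: 3.85
ee_pos: [0.423, 0.3242, 0.0064]
eef_rot: [3.139, -0.002, 1.545]
force: [-0.4, -0.4, -0.2]
grip_width: 0.0379
```

Call:
servo_tool(rows=[[0,0,0,0,0,0,-1],[0,0,0,0,0,0,-1],[0,0,0,0,0,0,-1],[0,0,0,0,0,0,-1],[0,0,0.003,0,0,0,-1],[0,0,0.008,0,0,0,-1],[0,0,0.015,0,0,0,-1],[0,0,0.025,0,0,0,-1]])

```text
time_s: 4.52
ee_pos: [0.4228, 0.3241, 0.0319]
eef_rot: [3.14, -0.001, 1.545]
force: [-0.0, -0.3, 0.3]
grip_width: 0.0005
```

```bash
python3 d.py 607.5 -325 90 94.7; python3 - <<'E'
from h import *
p=shot('scene');cv2.imwrite('pics/a3.png',cv2.resize(p['image'][170:310,290:490,::-1],None,fx=3.5,fy=3.5))
E
```

```text
delta [ 0.1847 -0.6491  0.0581] [-0.0014  0.002   0.1081] t 4.52 grip 0.0005 F [-0.  -0.3  0.3] q6 0.61
```

View pics/a3.png

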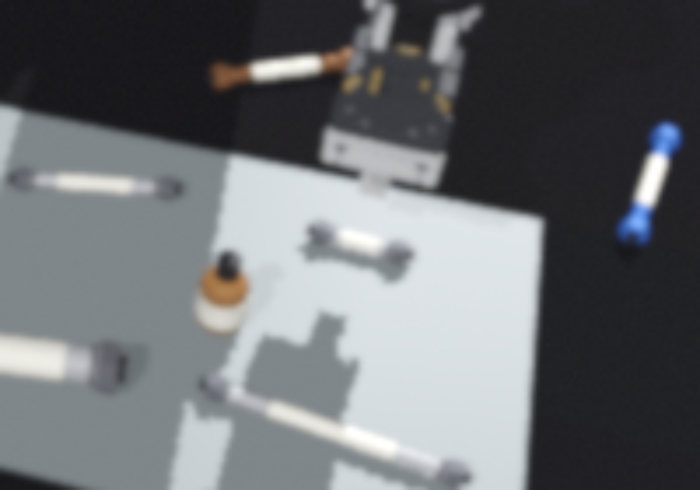

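Call:
servo_tool(rows=[[0,0,0.005,0,0,0,-0.2],[0,0,0.005,0,0,0,-0.2],[0,0,0.005,0,0,0,-0.2],[0,0,0.005,0,0,0,-0.2],[0,0,0.005,0,0,0,-0.2],[0,0,0.005,0,0,0,-0.2],[0,0,0.005,0,0,0,-0.2],[0,0,0.005,0,0,0,-0.2]])

```text
time_s: 5.23
ee_pos: [0.4237, 0.3247, 0.039]
eef_rot: [3.137, -0.003, 1.545]
force: [0.2, -0.3, 0.4]
grip_width: 0.0376
```

```bash
python3 d.py 423 324 4 88.5
```

```text
delta [-0.0007 -0.0007 -0.035 ] [-0.0029  0.0044 -0.0001] t 5.23 grip 0.0376 F [ 0.2 -0.3  0.4] q6 0.61
```

Call:
servo_tool(rows=[[-0.0007,-0.0007,-0.01,-0.003,0.0044,0,-0.2],[-0.0007,-0.0007,-0.022,-0.003,0.0044,0,-0.2],[-0.0007,-0.0007,-0.031,-0.003,0.0044,0,-0.2],[-0.0007,-0.0007,-0.035,-0.003,0.0044,0,-0.2],[-0.0007,-0.0007,-0.035,-0.003,0.0044,0,-0.2],[-0.0007,-0.0007,-0.035,-0.003,0.0044,0,-1],[-0.0007,-0.0007,-0.035,-0.003,0.0044,0,-1],[-0.0007,-0.0007,-0.035,-0.003,0.0044,0,-1]])

```text
time_s: 5.9
ee_pos: [0.4232, 0.3242, 0.0044]
eef_rot: [3.141, -0.0, 1.545]
force: [0.7, -0.3, -0.2]
grip_width: 0.0211
```

Call:
servo_tool(rows=[[0,0,-0.001,0,0,0,-1],[0,0,-0.001,0,0,0,-1],[0,0,-0.001,0,0,0,-1],[0,0,-0.001,0,0,0,-1],[0,0,-0.001,0,0,0,-1],[0,0,-0.001,0,0,0,-1],[0,0,-0.001,0,0,0,-1],[0,0,-0.001,0,0,0,-1]])

```text
time_s: 6.57
ee_pos: [0.4233, 0.3242, 0.0035]
eef_rot: [3.141, -0.0, 1.545]
force: [0.2, -0.4, -0.3]
grip_width: 0.0004
```

```bash
python3 d.py 423 324 80 88.5
```

```text
delta [-0.0003 -0.0002  0.0765] [-0.0003  0.0007 -0.0001] t 6.57 grip 0.0004 F [ 0.2 -0.4 -0.3] q6 0.61
```

```bash
python3 - <<'E'
from h import *
p=shot('scene');cv2.imwrite('pics/a4.png',cv2.resize(p['image'][190:270,350:440,::-1],None,fx=7,fy=7,interpolation=2))
W=world(p)
K=np.array([[p['fx'],0,p['cx']],[0,p['fy'],p['cy']],[0,0,1]])
for v in range(228,248,2): print(v,W[v,392:399].round(3)[::3].tolist())
E
```

```text
228 [[0.435, 0.317, 0.06], [0.505, 0.322, 0.133], [0.505, 0.328, 0.136]]
230 [[0.435, 0.318, 0.054], [0.436, 0.325, 0.057], [0.434, 0.331, 0.058]]
232 [[0.434, 0.319, 0.046], [0.435, 0.326, 0.049], [0.434, 0.333, 0.051]]
234 [[0.398, 0.321, 0.001], [0.434, 0.327, 0.041], [0.435, 0.334, 0.044]]
236 [[0.402, 0.322, -0.001], [0.404, 0.329, 0.004], [0.404, 0.336, 0.005]]
238 [[0.426, 0.323, 0.017], [0.422, 0.33, 0.015], [0.42, 0.337, 0.015]]
240 [[0.426, 0.324, 0.009], [0.426, 0.331, 0.012], [0.427, 0.338, 0.016]]
242 [[0.425, 0.325, 0.002], [0.422, 0.332, 0.001], [0.426, 0.339, 0.008]]
244 [[0.432, 0.326, 0.003], [0.432, 0.333, 0.005], [0.43, 0.34, 0.005]]
246 [[0.441, 0.327, 0.005], [0.436, 0.334, 0.002], [0.435, 0.341, 0.004]]
```

View pics/a4.png

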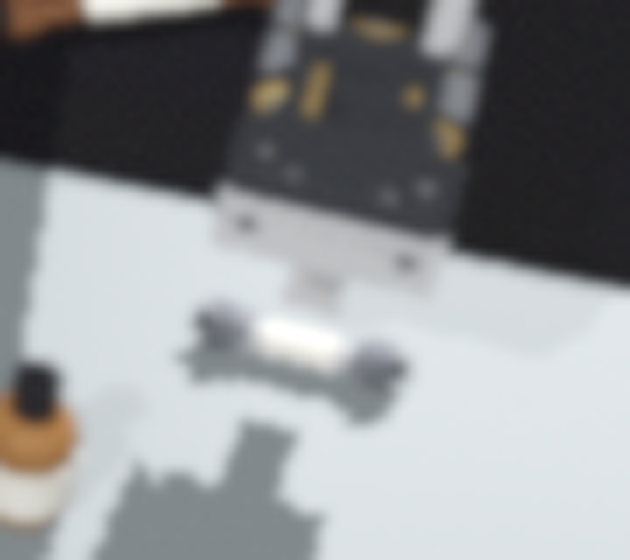

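```bash
cat > f.py <<'E'
from h import *
o=ctrl.get_obs();e=o['ee_pos']
p,W=cloud('scene',4)
m=(abs(W[...,0]-e[0])<.03)&(abs(W[...,1]-e[1])<.03)&(W[...,2]>.025)&(W[...,2]<.13)
P=W[m];print('ee',e.round(4),len(P));print(np.percentile(P,[2,50,98],axis=0).round(4))
for z in np.arange(.02,.13,.01):
    q=P[abs(P[:,2]-z)<.005]
    if len(q): print(round(z,3),len(q),q.min(0).round(4),q.max(0).round(4))
E
python3 f.py
```

```text
ee [0.4232 0.3242 0.0035] 46
[[0.4342 0.3157 0.0434]
 [0.4354 0.3244 0.052 ]
 [0.4363 0.3336 0.0606]]
0.04 5 [0.4348 0.3174 0.0433] [0.4358 0.3292 0.0446]
0.05 24 [0.4335 0.3157 0.0451] [0.4362 0.3337 0.0546]
0.06 17 [0.4343 0.3152 0.055 ] [0.4365 0.3336 0.0615]
```

Call:
servo_tool(rows=[[0.0003,0,0.002,0,0,0,-0.1],[0.0003,0,0.002,0,0,0,-0.1],[0.0003,0,0.002,0,0,0,-0.1],[0.0003,0,0.002,0,0,0,-0.1],[0.0003,0,0.002,0,0,0,-0.1],[0.0003,0,0.002,0,0,0,-0.1],[0.0003,0,-0.005,0,0,0,-0.1],[0.0003,0,-0.012,0,0,0,-0.1]])

```text
time_s: 7.48
ee_pos: [0.4237, 0.3243, -0.0089]
eef_rot: [3.14, -0.001, 1.545]
force: [0.2, -0.2, 0.2]
grip_width: 0.0421
```

```bash
python3 f.py; python3 d.py 423 324 -20 88.5;python3 - <<'E'
from h import *
p=shot('scene');cv2.imwrite('pics/a5.png',cv2.resize(p['image'][190:270,350:440,::-1],None,fx=7,fy=7,interpolation=2))
E
```

```text
ee [ 0.4237  0.3243 -0.0089] 33
[[0.399  0.2962 0.0604]
 [0.4005 0.3239 0.104 ]
 [0.4489 0.3538 0.1278]]
0.06 5 [0.4451 0.2971 0.0603] [0.4489 0.3469 0.0616]
0.1 14 [0.3988 0.3161 0.1001] [0.4016 0.3333 0.1047]
0.11 9 [0.3999 0.3155 0.1052] [0.4012 0.3322 0.1089]
0.12 1 [0.4004 0.3543 0.1222] [0.4004 0.3543 0.1222]
delta [-0.0003 -0.0001 -0.011 ] [ 0.0001 -0.0001 -0.0001] t 7.68 grip 0.0424 F [-0.4  0.8  0.9] q6 0.61
```

View pics/a5.png

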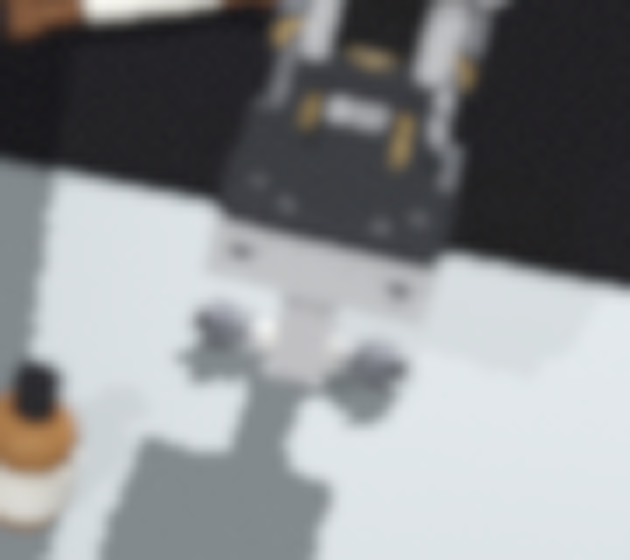

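Call:
servo_tool(rows=[[-0.0003,0,-0.003,0,0,0,-0.1],[-0.0003,0,-0.006,0,0,0,-0.1],[-0.0003,0,-0.009,0,0,0,-0.1],[-0.0003,0,-0.012,0,0,0,-0.1],[-0.0003,0,-0.014,0,0,0,-0.1],[-0.0003,0,-0.015,0,0,0,-0.1],[-0.0003,0,-0.016,0,0,0,-0.1],[-0.0003,0,-0.016,0,0,0,-0.1]])

```text
time_s: 8.4
ee_pos: [0.4232, 0.3241, -0.0248]
eef_rot: [3.141, -0.0, 1.545]
force: [0.3, -0.6, -0.7]
grip_width: 0.0421
```

```bash
python3 d.py 423 324 -30 88.5;python3 - <<'E'
from h import *
o=ctrl.get_obs();e=o['ee_pos']
p,W=cloud('scene',4)
m=(abs(W[...,0]-e[0]-.035)<.008)&(abs(W[...,1]-e[1])<.015)&(W[...,2]>.006)&(W[...,2]<.06)
P=W[m];print(e,len(P),np.sort(P[:,2])[:10].round(4),np.median(P[:,:2],0))
cv2.imwrite('pics/a6.png',cv2.resize(p['image'][190:270,350:440,::-1],None,fx=7,fy=7,interpolation=2))
E
```

```text
delta [-0.0002 -0.0001 -0.0052] [-0.      0.0002 -0.0001] t 8.4 grip 0.0421 F [ 0.3 -0.6 -0.7] q6 0.61
[ 0.42315784  0.32412297 -0.02484269] 90 [0.0141 0.0147 0.0151 0.0161 0.0165 0.0169 0.0176 0.0179 0.018  0.0184] [0.45604552 0.32390581]
```

View pics/a6.png

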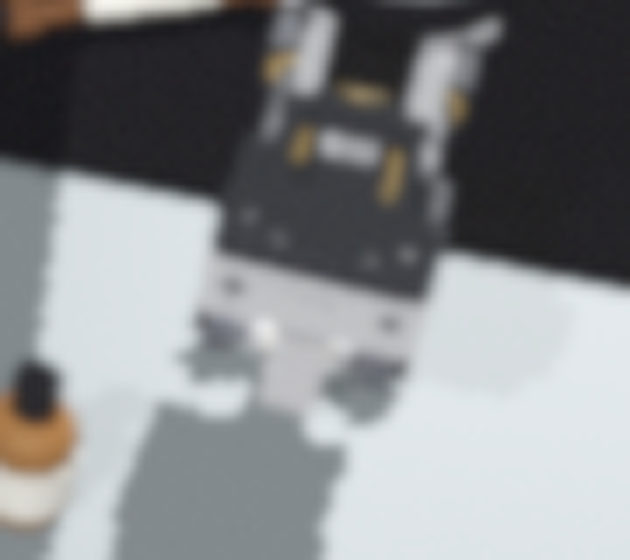

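Call:
servo_tool(rows=[[0,0,-0.002,0,0,0,-0.1],[0,0,-0.004,0,0,0,-0.1],[0,0,-0.006,0,0,0,-0.1],[0,0,-0.007,0,0,0,-0.1],[0,0,-0.008,0,0,0,-0.1],[0,0,-0.008,0,0,0,-0.4],[0,0,-0.008,0,0,0,-1],[0,0,-0.008,0,0,0,-1]])

```text
time_s: 9.27
ee_pos: [0.4251, 0.3253, -0.027]
eef_rot: [3.137, -0.003, 1.545]
force: [-20.2, -15.8, 71.7]
grip_width: 0.0383
```

Call:
servo_tool(rows=[[0,0,0,0,0,0,-1],[0,0,0,0,0,0,-1],[0,0,0,0,0,0,-1],[0,0,0,0,0,0,-1],[0,0,0,0,0,0,-1],[0,0,0,0,0,0,-1],[0,0,0,0,0,0,-1],[0,0,0,0,0,0,-1]])

```text
time_s: 9.93
ee_pos: [0.4253, 0.3255, -0.0266]
eef_rot: [3.137, -0.003, 1.545]
force: [-3.6, -2.7, 13.1]
grip_width: 0.0091
```

Call:
servo_tool(rows=[[0,0,0.001,0,0,0,-1],[0,0,0.003,0,0,0,-1],[0,0,0.006,0,0,0,-1],[0,0,0.01,0,0,0,-1],[0,0,0.015,0,0,0,-1],[0,0,0.02,0,0,0,-1],[0,0,0.026,0,0,0,-1],[0,0,0.03,0,0,0,-1]])

```text
time_s: 10.6
ee_pos: [0.4255, 0.3256, 0.0044]
eef_rot: [3.136, -0.004, 1.545]
force: [-0.8, 0.2, 0.0]
grip_width: 0.0087
```

```bash
python3 d.py 608 -323 60 94.7;python3 - <<'E'
from h import *
o=ctrl.get_obs();e=o['ee_pos']
p,W=cloud('scene',4)
cv2.imwrite('pics/a7.png',cv2.resize(p['image'][190:270,350:440,::-1],None,fx=7,fy=7,interpolation=2))
m=(abs(W[...,0]-e[0])<.03)&(abs(W[...,1]-e[1])<.05)&(W[...,2]>.02)&(W[...,2]<.06)
P=W[m];print(e,len(P));
for z in range(20,60,4):
  q=P[abs(P[:,2]-z/1000)<.002]
  if len(q):print(z,len(q),q.min(0).round(3),q.max(0).round(3))
E
```

```text
delta [ 0.1825 -0.6486  0.0556] [-0.0038  0.0056  0.1081] t 10.6 grip 0.0087 F [-0.8  0.2  0. ] q6 0.61
[0.4255217  0.32561879 0.00437326] 163
24 1 [0.403 0.362 0.024] [0.403 0.362 0.024]
36 3 [0.429 0.301 0.035] [0.432 0.351 0.037]
40 19 [0.428 0.29  0.038] [0.44  0.362 0.042]
44 51 [0.423 0.287 0.042] [0.442 0.361 0.046]
48 57 [0.422 0.291 0.046] [0.443 0.359 0.05 ]
52 16 [0.424 0.296 0.05 ] [0.443 0.353 0.053]
56 11 [0.44  0.316 0.054] [0.442 0.333 0.058]
```

View pics/a7.png

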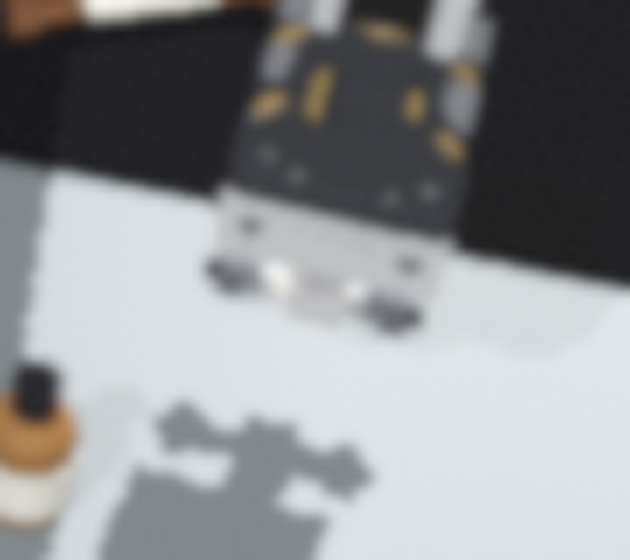

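Call:
servo_tool(rows=[[0,0,0.02,-0.002,0.003,0,-1],[0.003,-0.01,0.04,-0.0038,0.0056,0.01,-1],[0.009,-0.032,0.052,-0.0038,0.0056,0.02,-1],[0.018,-0.064,0.056,-0.0038,0.0056,0.03,-1],[0.027,-0.097,0.056,-0.0038,0.0056,0.04,-1],[0.037,-0.13,0.056,-0.0038,0.0056,0.05,-1],[0.046,-0.163,0.056,-0.0038,0.0056,0.06,-1],[0.056,-0.197,0.056,-0.0038,0.0056,0.06,-1]])

```text
time_s: 11.47
ee_pos: [0.4812, 0.1269, 0.0593]
eef_rot: [-3.141, 0.001, 1.606]
force: [1.4, 0.8, -0.4]
grip_width: 0.009
```

Call:
servo_tool(rows=[[0.009,-0.033,0,0,0,0.01,-1],[0.018,-0.066,0,0,0,0.02,-1],[0.027,-0.1,0,0,0,0.03,-1],[0.037,-0.133,0,0,0,0.04,-1],[0.046,-0.166,0,0,0,0.05,-1],[0.056,-0.2,0,0,0,0.05,-1],[0.065,-0.233,0,0,0,0.05,-1],[0.074,-0.266,0,0,0,0.05,-1]])

```text
time_s: 12.13
ee_pos: [0.5552, -0.1409, 0.0589]
eef_rot: [-3.14, 0.0, 1.656]
force: [0.6, 0.1, -0.3]
grip_width: 0.009
```

```bash
python3 d.py 608 -323 50 94.7
```

```text
delta [ 0.0528 -0.1821 -0.0089] [ 0.0004 -0.0012 -0.0027] t 12.13 grip 0.009 F [ 0.6  0.1 -0.3] q6 -0.4
```

Call:
servo_tool(rows=[[0.01,-0.033,0,0,0,0,-1],[0.019,-0.066,0,0,0,0,-1],[0.029,-0.1,0,0,0,0,-1],[0.038,-0.132,0,0,0,0,-1],[0.046,-0.16,-0.005,0,0,0,-1],[0.051,-0.176,-0.01,0,0,0,-1],[0.0528,-0.182,-0.018,0,-0.001,-0.003,-1],[0.0528,-0.182,-0.025,0,-0.001,-0.003,-1]])

```text
time_s: 12.8
ee_pos: [0.6076, -0.3236, 0.0324]
eef_rot: [-3.141, -0.0, 1.651]
force: [0.2, 0.7, -0.6]
grip_width: 0.0088
```

```bash
cat > look.py <<'E'
import sys
from h import *
c,r,s,n=sys.argv[1:5];c=int(c);r=int(r);s=int(s)
p=shot('scene');cv2.imwrite('pics/'+n,cv2.resize(p['image'][max(r-s,0):r+s,max(c-s,0):c+s,::-1],None,fx=280/s,fy=280/s,interpolation=2))
E
python3 d.py 608 -323 -15 94.7; python3 look.py 122 232 40 b1.png
```

```text
delta [ 0.0004  0.0006 -0.0474] [-0.0001 -0.0011  0.0018] t 12.8 grip 0.0088 F [ 0.2  0.7 -0.6] q6 -0.62
```

View pics/b1.png

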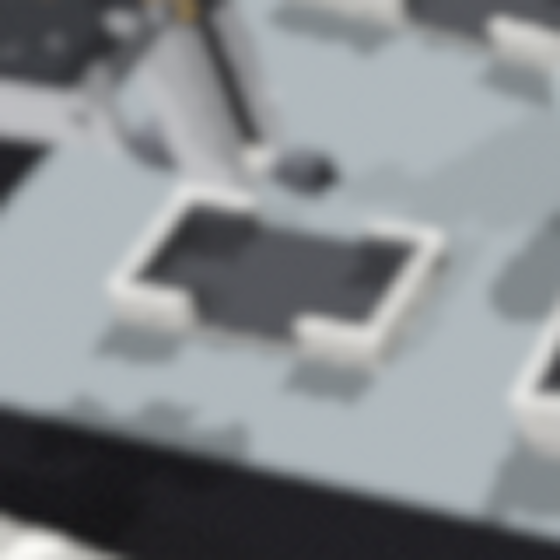

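Call:
servo_tool(rows=[[0.0004,0.0006,-0.008,0,-0.001,0.002,-1],[0.0004,0.0006,-0.018,0,-0.001,0.002,-1],[0.0004,0.0006,-0.028,0,-0.001,0.002,-1],[0.0004,0.0006,-0.035,0,-0.001,0.002,-1],[0.0004,0.0006,-0.04,0,-0.001,0.002,-1],[0.0004,0.0006,-0.044,0,-0.001,0.002,-1],[0.0004,0.0006,-0.046,0,-0.001,0.002,-1],[0.0004,0.0006,-0.047,0,-0.001,0.002,-1]])

```text
time_s: 13.52
ee_pos: [0.6073, -0.3214, -0.0163]
eef_rot: [-3.14, -0.002, 1.654]
force: [-0.1, -0.7, -1.0]
grip_width: 0.0089
```

```bash

python3 d.py 608 -323 -20.5 94.7; python3 look.py 122 232 40 b2.png
```

```text
delta [ 0.0007 -0.0016 -0.0042] [-0.0014 -0.0022 -0.0013] t 13.52 grip 0.0089 F [-0.1 -0.7 -1. ] q6 -0.62
```

View pics/b2.png

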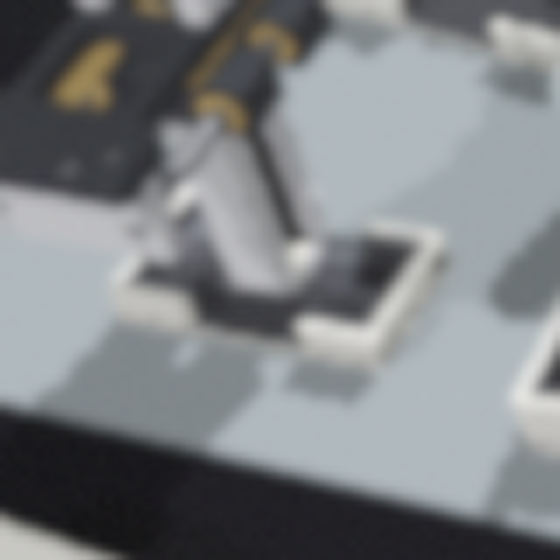

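Call:
servo_tool(rows=[[0.001,0.001,-0.001,-0.0014,-0.002,0,-1],[0.001,0.001,-0.002,-0.0014,-0.002,0,-1],[0.001,0.001,-0.003,-0.0014,-0.002,0,-1],[0.001,0.001,-0.004,-0.0014,-0.002,0,-1],[0.001,0.001,-0.0045,-0.0014,-0.002,0,-1],[0.001,0.001,-0.0045,-0.0014,-0.002,0,-1],[0.001,0.001,-0.0045,-0.0014,-0.002,0,-1],[0.001,0.001,-0.0045,-0.0014,-0.002,0,-1]])

```text
time_s: 14.23
ee_pos: [0.6084, -0.3204, -0.0207]
eef_rot: [3.142, 0.0, 1.654]
force: [-0.2, 0.1, -0.6]
grip_width: 0.0091
```

```bash

python3 d.py 608 -321 -20.5 94.7
```

```text
delta [-0.0004 -0.0006  0.0002] [ 0.      0.     -0.0013] t 14.23 grip 0.0091 F [-0.2  0.1 -0.6] q6 -0.62
```

Call:
servo_tool(rows=[[0,0,-0.0005,0,0,0,-1],[0,0,-0.001,0,0,0,-1],[0,0,-0.0015,0,0,0,-1],[0,0,-0.0015,0,0,0,-1],[0,0,-0.0015,0,0,0,-1],[0,0,-0.0015,0,0,0,-1],[0,0,-0.0015,0,0,0,-1],[0,0,-0.0015,0,0,0,-1]])

```text
time_s: 14.9
ee_pos: [0.6084, -0.3205, -0.0222]
eef_rot: [-3.142, 0.0, 1.654]
force: [0.5, -1.2, -0.5]
grip_width: 0.0089
```

Call:
servo_tool(rows=[[0,0,-0.0005,0,0,0,-1],[0,0,-0.001,0,0,0,-1],[0,0,-0.001,0,0,0,-1],[0,0,-0.001,0,0,0,-0.75],[0,0,-0.001,0,0,0,-0.7],[0,0,-0.001,0,0,0,-0.6],[0,0,-0.001,0,0,0,-0.4],[0,0,-0.001,0,0,0,-0.4]])

```text
time_s: 15.57
ee_pos: [0.6091, -0.3207, -0.0225]
eef_rot: [3.14, 0.001, 1.654]
force: [2.2, -0.0, 5.3]
grip_width: 0.0267
```

Call:
servo_tool(rows=[[0,0,0,0,0,0,-0.2],[0,0,0.002,0,0,0,-0.2],[0,0,0.008,0,0,0,-0.2],[0,0,0.018,0,0,0,-0.2],[0,0,0.03,0,0,0,-0.2],[0,0,0.045,0,0,0,-0.2],[0,0,0.06,0,0,0,-0.2],[0,0,0.075,0,0,0,-0.2]])

```text
time_s: 16.23
ee_pos: [0.6092, -0.3209, 0.0547]
eef_rot: [3.139, 0.002, 1.654]
force: [0.0, 0.1, 0.1]
grip_width: 0.0378
```

```bash

python3 d.py 427 132 50 103;python3 look.py 122 232 40 b3.png
```

```text
delta [-0.1822  0.4529 -0.0047] [0.0012 0.0027 0.1436] t 16.23 grip 0.0378 F [0.  0.1 0.1] q6 -0.62
```

View pics/b3.png

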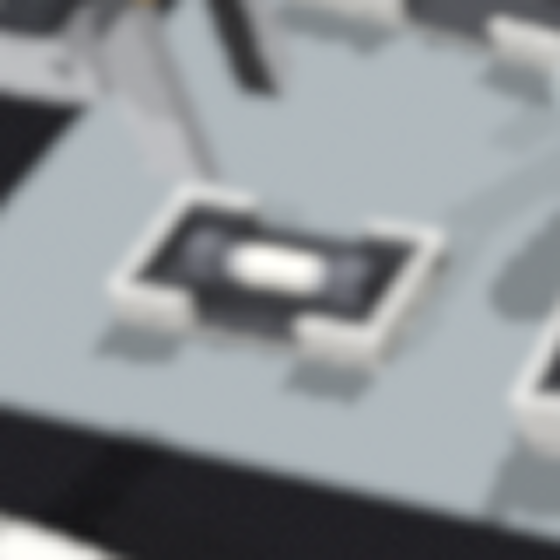

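Call:
servo_tool(rows=[[-0.008,0.02,0,0.001,0.003,0.02,-0.2],[-0.02,0.05,0,0.001,0.003,0.04,-0.2],[-0.033,0.083,0,0.001,0.003,0.06,-0.2],[-0.047,0.116,0,0.001,0.003,0.08,-0.2],[-0.06,0.15,0,0.001,0.003,0.1,-0.2],[-0.074,0.184,0,0.001,0.003,0.12,-0.2],[-0.088,0.218,0,0.001,0.003,0.14,-0.2],[-0.101,0.252,0,0.001,0.003,0.1436,-0.2]])

```text
time_s: 16.95
ee_pos: [0.5086, -0.0682, 0.0588]
eef_rot: [3.137, 0.003, 1.799]
force: [1.7, -0.3, -0.0]
grip_width: 0.0377
```

Call:
servo_tool(rows=[[-0.014,0.034,0,0,0,0,-0.2],[-0.027,0.068,0,0,0,0,-0.2],[-0.041,0.102,0,0,0,0,-0.2],[-0.054,0.135,0,0,0,0,-0.2],[-0.066,0.164,-0.005,0,0,0,-0.2],[-0.076,0.188,-0.015,0,0,0,-0.2],[-0.081,0.2,-0.025,0,0,0,-0.2],[-0.081,0.2,-0.035,0,0,0,-0.2]])

```text
time_s: 17.62
ee_pos: [0.427, 0.1337, 0.0239]
eef_rot: [3.136, 0.003, 1.801]
force: [1.1, -0.1, 0.4]
grip_width: 0.0375
```

```bash

python3 d.py 427 132 -24 103;python3 look.py 317 223 40 c1.png
```

```text
delta [-0.     -0.0017 -0.0479] [ 0.0017  0.0059 -0.0038] t 17.62 grip 0.0375 F [ 1.1 -0.1  0.4] q6 -0.0
```

View pics/c1.png

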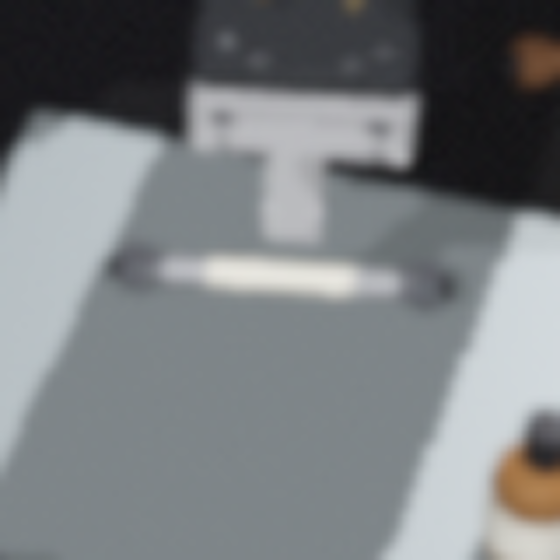

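Call:
servo_tool(rows=[[0,-0.001,-0.01,0.0017,0.006,-0.004,-0.2],[0,-0.001,-0.02,0.0017,0.006,-0.004,-0.2],[0,-0.001,-0.03,0.0017,0.006,-0.004,-0.2],[0,-0.001,-0.038,0.0017,0.006,-0.004,-0.2],[0,-0.001,-0.044,0.0017,0.006,-0.004,-0.2],[0,-0.001,-0.047,0.0017,0.006,-0.004,-0.2],[0,-0.001,-0.048,0.0017,0.006,-0.004,-0.2],[0,-0.001,-0.048,0.0017,0.006,-0.004,-0.6]])

```text
time_s: 18.33
ee_pos: [0.4267, 0.1313, -0.0259]
eef_rot: [-3.139, 0.0, 1.797]
force: [-0.5, -0.4, 0.0]
grip_width: 0.0337
```

Call:
servo_tool(rows=[[0,0,0,0,0,0,-1],[0,0,0,0,0,0,-1],[0,0,0,0,0,0,-1],[0,0,0,0,0,0,-1],[0,0,0,0,0,0,-1],[0,0,0,0,0,0,-1],[0,0,0,0,0,0,-1],[0,0,0,0,0,0,-1]])

```text
time_s: 19.0
ee_pos: [0.4269, 0.1313, -0.0257]
eef_rot: [-3.139, 0.0, 1.797]
force: [-0.5, -0.4, 5.6]
grip_width: 0.0091
```

```bash

python3 d.py 427 132 -24 103
```

```text
delta [0.0001 0.0007 0.0017] [ 0.0007 -0.0022  0.0008] t 19.0 grip 0.0091 F [-0.5 -0.4  5.6] q6 -0.01
```

Call:
servo_tool(rows=[[0,0,0.002,0,-0.002,0,-1],[0,0,0.005,0,-0.002,0,-1],[0,0,0.012,0,-0.002,0,-1],[0,0,0.022,0,-0.002,0,-1],[0,0,0.034,0,-0.002,0,-1],[0,0,0.048,0,-0.002,0,-1],[0,0,0.06,0,-0.002,0,-1],[0,0,0.07,0,-0.002,0,-1]])

```text
time_s: 19.67
ee_pos: [0.4272, 0.1314, 0.046]
eef_rot: [3.141, 0.001, 1.797]
force: [-1.1, 1.2, -0.0]
grip_width: 0.0092
```

```bash

python3 d.py 449 -336 50 87.3;python3 look.py 317 210 40 c2.png
```

```text
delta [ 0.0218 -0.4674  0.004 ] [ 0.0006  0.0011 -0.2732] t 19.67 grip 0.0092 F [-1.1  1.2 -0. ] q6 -0.01
```

View pics/c2.png

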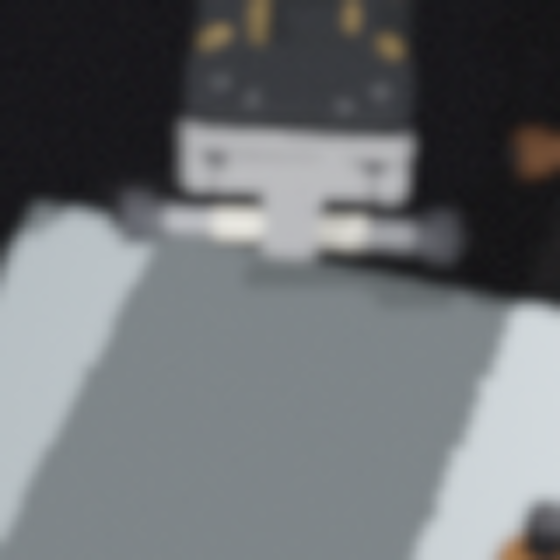

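Call:
servo_tool(rows=[[0.001,-0.02,0.002,0,0,-0.02,-1],[0.002,-0.05,0.004,0,0,-0.05,-1],[0.004,-0.084,0.004,0,0,-0.08,-1],[0.006,-0.118,0.004,0,0,-0.11,-1],[0.007,-0.152,0.004,0,0,-0.14,-1],[0.009,-0.186,0.004,0,0,-0.17,-1],[0.01,-0.22,0.004,0,0,-0.2,-1],[0.012,-0.254,0.004,0,0,-0.22,-1]])

```text
time_s: 20.38
ee_pos: [0.4396, -0.1241, 0.0516]
eef_rot: [3.138, 0.001, 1.575]
force: [-0.3, 1.7, -0.1]
grip_width: 0.009
```

Call:
servo_tool(rows=[[0.002,-0.034,0,0,0,-0.02,-1],[0.003,-0.068,0,0,0,-0.04,-1],[0.005,-0.102,0,0,0,-0.05,-1],[0.006,-0.136,0,0,0,-0.05,-1],[0.008,-0.168,0,0,0,-0.05,-1],[0.009,-0.194,-0.005,0,0,-0.05,-1],[0.01,-0.21,-0.012,0,0,-0.05,-1],[0.01,-0.213,-0.02,0,0,-0.05,-1]])

```text
time_s: 21.05
ee_pos: [0.4494, -0.3395, 0.0313]
eef_rot: [3.138, 0.001, 1.523]
force: [0.5, -0.3, -0.6]
grip_width: 0.0089
```

```bash

python3 d.py 449 -336 -15 87.3;python3 look.py 154 185 40 c3.png
```

```text
delta [-0.0004  0.0035 -0.0463] [0.0015 0.0037 0.0007] t 21.05 grip 0.0089 F [ 0.5 -0.3 -0.6] q6 -0.67
```

View pics/c3.png

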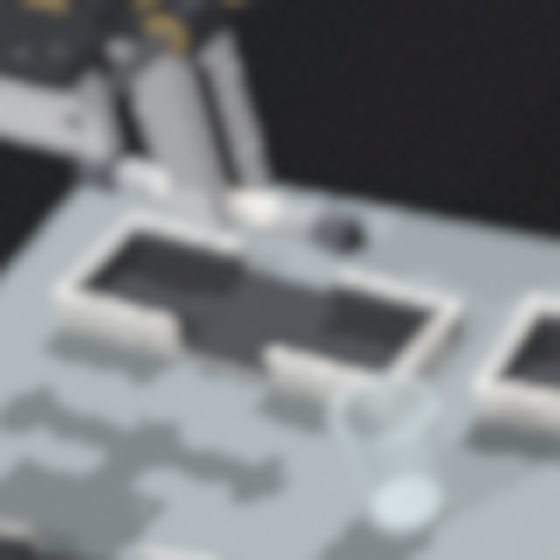

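Call:
servo_tool(rows=[[-0.0004,0.0035,-0.008,0.0015,0.0037,0,-1],[-0.0004,0.0035,-0.018,0.0015,0.0037,0,-1],[-0.0004,0.0035,-0.028,0.0015,0.0037,0,-1],[-0.0004,0.0035,-0.035,0.0015,0.0037,0,-1],[-0.0004,0.0035,-0.04,0.0015,0.0037,0,-1],[-0.0004,0.0035,-0.043,0.0015,0.0037,0,-1],[-0.0004,0.0035,-0.045,0.0015,0.0037,0,-1],[-0.0004,0.0035,-0.046,0.0015,0.0037,0,-1]])

```text
time_s: 21.77
ee_pos: [0.4483, -0.3343, -0.0168]
eef_rot: [-3.139, -0.002, 1.524]
force: [0.2, -1.5, -1.0]
grip_width: 0.0088
```

```bash

python3 d.py 449 -336 -21.5 87.3;python3 look.py 154 185 40 c4.png
```

```text
delta [ 0.0007 -0.0017 -0.0047] [-0.002  -0.0021  0.0001] t 21.77 grip 0.0088 F [ 0.2 -1.5 -1. ] q6 -0.66
```

View pics/c4.png

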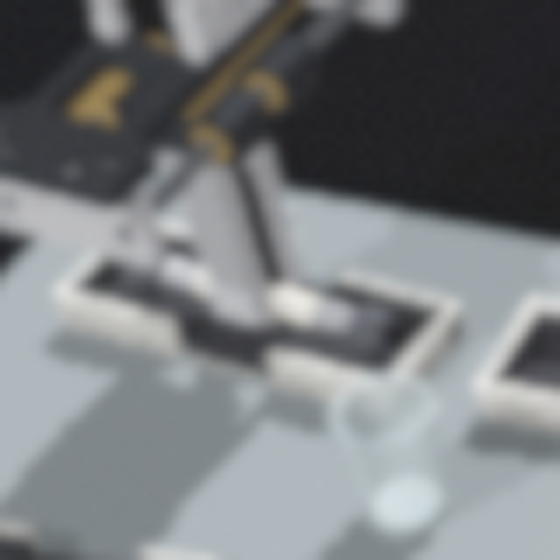

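Call:
servo_tool(rows=[[0.001,0,-0.001,-0.002,-0.002,0,-1],[0.001,0,-0.002,-0.002,-0.002,0,-1],[0.001,0,-0.003,-0.002,-0.002,0,-1],[0.001,0,-0.004,-0.002,-0.002,0,-1],[0.001,0,-0.005,-0.002,-0.002,0,-1],[0.001,0,-0.005,-0.002,-0.002,0,-1],[0.001,0,-0.005,-0.002,-0.002,0,-1],[0.001,0,-0.005,-0.002,-0.002,0,-1]])

```text
time_s: 22.48
ee_pos: [0.4493, -0.3344, -0.0216]
eef_rot: [3.142, 0.0, 1.523]
force: [-0.4, 0.6, 0.9]
grip_width: 0.0095
```

Call:
servo_tool(rows=[[0,0,-0.0004,0,0,0,-0.75],[0,0,-0.0004,0,0,0,-0.75],[0,0,-0.0004,0,0,0,-0.7],[0,0,-0.0004,0,0,0,-0.6],[0,0,-0.0004,0,0,0,-0.4],[0,0,-0.0004,0,0,0,-0.4],[0,0,-0.0004,0,0,0,-0.4],[0,0,-0.0004,0,0,0,-0.4]])

```text
time_s: 23.15
ee_pos: [0.4493, -0.3344, -0.022]
eef_rot: [3.142, 0.0, 1.523]
force: [0.6, -0.1, -0.4]
grip_width: 0.0287
```

Call:
servo_tool(rows=[[0,0,0,0,0,0,-0.2],[0,0,0.002,0,0,0,-0.2],[0,0,0.008,0,0,0,-0.2],[0,0,0.018,0,0,0,-0.2],[0,0,0.03,0,0,0,-0.2],[0,0,0.045,0,0,0,-0.2],[0,0,0.06,0,0,0,-0.2],[0,0,0.075,0,0,0,-0.2]])

```text
time_s: 23.82
ee_pos: [0.4496, -0.3345, 0.0551]
eef_rot: [3.141, 0.001, 1.523]
force: [0.3, -0.8, -0.4]
grip_width: 0.0376
```

```bash

python3 d.py 587 331 50 83.6;python3 look.py 154 185 40 c5.png
```

```text
delta [ 0.1374  0.6655 -0.0051] [ 0.001   0.001  -0.0643] t 23.82 grip 0.0376 F [ 0.3 -0.8 -0.4] q6 -0.66
```

View pics/c5.png

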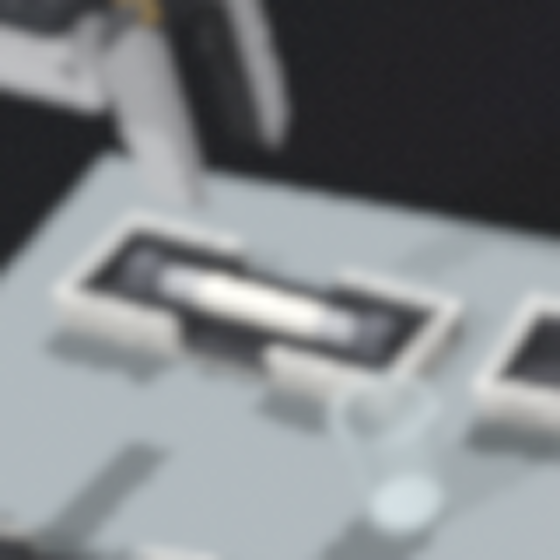

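Call:
servo_tool(rows=[[0.004,0.02,0.002,0.001,0.001,-0.01,-0.2],[0.01,0.05,0.005,0.001,0.001,-0.02,-0.2],[0.018,0.085,0.005,0.001,0.001,-0.03,-0.2],[0.025,0.12,0.005,0.001,0.001,-0.04,-0.2],[0.032,0.155,0.005,0.001,0.001,-0.05,-0.2],[0.039,0.19,0.005,0.001,0.001,-0.06,-0.2],[0.046,0.225,0.005,0.001,0.001,-0.064,-0.2],[0.054,0.26,0.005,0.001,0.001,-0.064,-0.2]])

```text
time_s: 24.53
ee_pos: [0.5048, -0.0737, 0.0637]
eef_rot: [3.137, 0.003, 1.459]
force: [0.0, -0.4, -0.4]
grip_width: 0.0377
```

Call:
servo_tool(rows=[[0.007,0.035,0,0,0,0,-0.2],[0.014,0.07,0,0,0,0,-0.2],[0.022,0.105,0,0,0,0,-0.2],[0.029,0.14,0,0,0,0,-0.2],[0.036,0.175,0,0,0,0,-0.2],[0.043,0.21,0,0,0,0,-0.2],[0.05,0.245,0,0,0,0,-0.2],[0.058,0.28,0,0,0,0,-0.2]])

```text
time_s: 25.2
ee_pos: [0.5629, 0.2082, 0.0644]
eef_rot: [3.137, 0.002, 1.459]
force: [0.9, 0.3, 0.6]
grip_width: 0.0377
```

```bash

python3 d.py 587 331 20 83.6
```

```text
delta [ 0.0241  0.1228 -0.0444] [ 0.0028  0.0047 -0.0001] t 25.2 grip 0.0377 F [0.9 0.3 0.6] q6 0.41
```

Call:
servo_tool(rows=[[0.007,0.034,0,0.003,0.005,0,-0.2],[0.013,0.066,0,0.003,0.005,0,-0.2],[0.019,0.096,0,0.003,0.005,0,-0.2],[0.023,0.116,-0.005,0.003,0.005,0,-0.2],[0.0241,0.1228,-0.015,0.003,0.005,0,-0.2],[0.0241,0.1228,-0.025,0.003,0.005,0,-0.2],[0.0241,0.1228,-0.035,0.003,0.005,0,-0.2],[0.0241,0.1228,-0.044,0.003,0.005,0,-0.2]])

```text
time_s: 25.87
ee_pos: [0.5867, 0.3294, 0.019]
eef_rot: [-3.14, 0.001, 1.458]
force: [-0.9, -0.2, 0.2]
grip_width: 0.0376
```

```bash

python3 d.py 587 331 -24 83.6;python3 look.py 381 285 45 e1.png
```

```text
delta [ 0.0003  0.0016 -0.043 ] [ 0.0005 -0.0015  0.001 ] t 25.87 grip 0.0376 F [-0.9 -0.2  0.2] q6 0.57
```

View pics/e1.png

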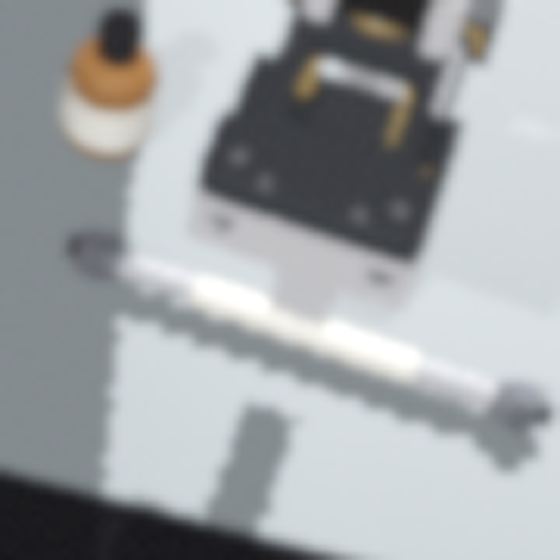

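Call:
servo_tool(rows=[[0.0003,0.0016,-0.01,0.0005,-0.0015,0.001,-0.2],[0.0003,0.0016,-0.02,0.0005,-0.0015,0.001,-0.2],[0.0003,0.0016,-0.029,0.0005,-0.0015,0.001,-0.2],[0.0003,0.0016,-0.035,0.0005,-0.0015,0.001,-0.2],[0.0003,0.0016,-0.039,0.0005,-0.0015,0.001,-0.2],[0.0003,0.0016,-0.042,0.0005,-0.0015,0.001,-0.2],[0.0003,0.0016,-0.042,0.0005,-0.0015,0.001,-0.2],[0.0003,0.0016,-0.042,0.0005,-0.0015,0.001,-0.6]])

```text
time_s: 26.58
ee_pos: [0.5865, 0.3307, -0.0245]
eef_rot: [-3.14, 0.001, 1.459]
force: [0.5, 0.0, 0.4]
grip_width: 0.0337
```

Call:
servo_tool(rows=[[0,0,0,0,0,0,-1],[0,0,0,0,0,0,-1],[0,0,0,0,0,0,-1],[0,0,0,0,0,0,-1],[0,0,0,0,0,0,-1],[0,0,0,0,0,0,-1],[0,0,0,0,0,0,-1],[0,0,0,0,0,0,-1]])

```text
time_s: 27.25
ee_pos: [0.5866, 0.3308, -0.0242]
eef_rot: [-3.14, 0.001, 1.459]
force: [-1.1, -0.5, 4.6]
grip_width: 0.009
```

```bash

python3 d.py 587 331 50 83.6
```

```text
delta [0.0004 0.0002 0.0742] [ 0.0007 -0.0014  0.0001] t 27.25 grip 0.009 F [-1.1 -0.5  4.6] q6 0.57
```

Call:
servo_tool(rows=[[0,0,0.002,0,-0.001,0,-1],[0,0,0.005,0,-0.001,0,-1],[0,0,0.012,0,-0.001,0,-1],[0,0,0.022,0,-0.001,0,-1],[0,0,0.034,0,-0.001,0,-1],[0,0,0.05,0,-0.001,0,-1],[0,0,0.065,0,-0.001,0,-1],[0,0,0.08,0,-0.001,0,-1]], newtons=35)

```text
time_s: 27.92
ee_pos: [0.5868, 0.3309, 0.0579]
eef_rot: [3.141, 0.0, 1.459]
force: [0.0, -0.7, -1.3]
grip_width: 0.0087
```

```bash

python3 d.py 435 -131.5 55 93.1;python3 look.py 381 275 45 e2.png
```

```text
delta [-0.1518 -0.4624 -0.0029] [1.000e-04 6.000e-04 1.659e-01] t 27.92 grip 0.0087 F [ 0.  -0.7 -1.3] q6 0.57
```

View pics/e2.png

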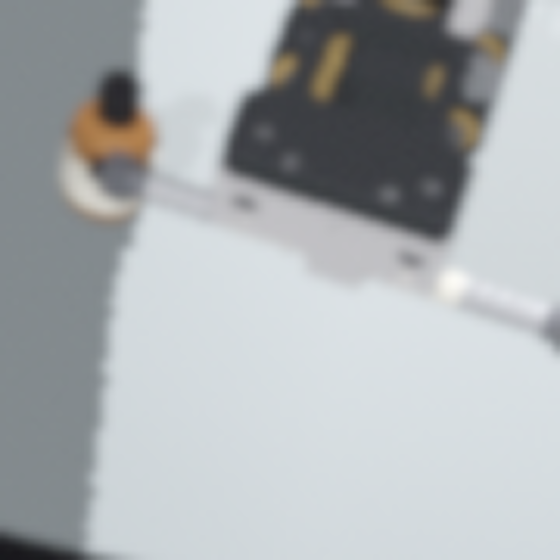

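Call:
servo_tool(rows=[[-0.004,-0.01,0.012,0,0,0.01,-1],[-0.012,-0.036,0.02,0,0,0.03,-1],[-0.022,-0.068,0.02,0,0,0.05,-1],[-0.033,-0.1,0.02,0,0,0.07,-1],[-0.043,-0.132,0.02,0,0,0.09,-1],[-0.054,-0.164,0.02,0,0,0.11,-1],[-0.064,-0.196,0.02,0,0,0.13,-1],[-0.075,-0.228,0.02,0,0,0.15,-1]])

```text
time_s: 28.63
ee_pos: [0.5125, 0.1022, 0.082]
eef_rot: [3.136, -0.002, 1.61]
force: [0.7, 0.0, -2.0]
grip_width: 0.009
```

Call:
servo_tool(rows=[[-0.011,-0.032,0,0,0,0.01,-1],[-0.021,-0.064,0,0,0,0.016,-1],[-0.032,-0.096,0,0,0,0.016,-1],[-0.042,-0.128,0,0,0,0.016,-1],[-0.053,-0.16,0,0,0,0.016,-1],[-0.063,-0.19,-0.005,0,0,0.016,-1],[-0.071,-0.216,-0.015,0,0,0.016,-1],[-0.076,-0.23,-0.025,0,0,0.016,-1]])

```text
time_s: 29.3
ee_pos: [0.4361, -0.1302, 0.0576]
eef_rot: [3.134, -0.001, 1.625]
force: [0.5, 0.0, -2.0]
grip_width: 0.0088
```

```bash

python3 d.py 435 -131.5 10 93.1
```

```text
delta [-0.0011 -0.0013 -0.0476] [-0.0016  0.0072  0.0004] t 29.3 grip 0.0088 F [ 0.5  0.  -2. ] q6 -0.43
```

Call:
servo_tool(rows=[[-0.001,-0.0013,-0.01,-0.0016,0.007,0,-1],[-0.001,-0.0013,-0.022,-0.0016,0.007,0,-1],[-0.001,-0.0013,-0.035,-0.0016,0.007,0,-1],[-0.001,-0.0013,-0.047,-0.0016,0.007,0,-1],[-0.001,-0.0013,-0.057,-0.0016,0.007,0,-1],[-0.001,-0.0013,-0.065,-0.0016,0.007,0,-1],[-0.001,-0.0013,-0.069,-0.0016,0.007,0,-1],[-0.001,-0.0013,-0.07,-0.0016,0.007,0,-1]])

```text
time_s: 29.97
ee_pos: [0.435, -0.1312, -0.0129]
eef_rot: [-3.141, -0.0, 1.625]
force: [0.3, 0.7, -0.9]
grip_width: 0.0091
```

```bash

python3 d.py 435 -131.5 -20 93.1;python3 look.py 221 206 40 e3.png
```

```text
delta [-0.     -0.0003 -0.0071] [-0.0003 -0.0005  0.0001] t 29.97 grip 0.0091 F [ 0.3  0.7 -0.9] q6 -0.43
```

View pics/e3.png

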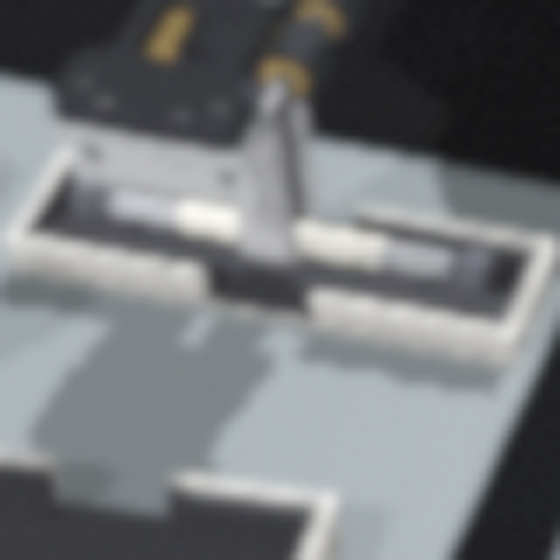

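Call:
servo_tool(rows=[[0,0.001,-0.001,0,0,0,-1],[0,0.001,-0.002,0,0,0,-1],[0,0.001,-0.003,0,0,0,-1],[0,0.001,-0.004,0,0,0,-1],[0,0.001,-0.005,0,0,0,-1],[0,0.001,-0.006,0,0,0,-1],[0,0.001,-0.0065,0,0,0,-1],[0,0.001,-0.0065,0,0,0,-1]])

```text
time_s: 30.68
ee_pos: [0.4351, -0.1304, -0.0192]
eef_rot: [-3.141, -0.0, 1.625]
force: [0.9, -0.1, -1.6]
grip_width: 0.0085
```

Call:
servo_tool(rows=[[0,0,-0.0004,0,0,0,-1],[0,0,-0.0008,0,0,0,-1],[0,0,-0.001,0,0,0,-1],[0,0,-0.001,0,0,0,-1],[0,0,-0.001,0,0,0,-1],[0,0,-0.001,0,0,0,-1],[0,0,-0.001,0,0,0,-1],[0,0,-0.001,0,0,0,-1]])

```text
time_s: 31.35
ee_pos: [0.4351, -0.1304, -0.0202]
eef_rot: [-3.141, -0.0, 1.625]
force: [0.0, -1.5, -1.9]
grip_width: 0.0087
```

Call:
servo_tool(rows=[[0,0,-0.0005,0,0,0,-1],[0,0,-0.0008,0,0,0,-1],[0,0,-0.001,0,0,0,-1],[0,0,-0.001,0,0,0,-0.75],[0,0,-0.001,0,0,0,-0.7],[0,0,-0.001,0,0,0,-0.6],[0,0,-0.001,0,0,0,-0.4],[0,0,-0.001,0,0,0,-0.4]])

```text
time_s: 32.02
ee_pos: [0.4351, -0.1303, -0.0213]
eef_rot: [-3.141, -0.0, 1.625]
force: [0.3, 0.0, 0.5]
grip_width: 0.0272
```

Call:
servo_tool(rows=[[0,0,0,0,0,0,-0.2],[0,0,0.002,0,0,0,-0.2],[0,0,0.008,0,0,0,-0.2],[0,0,0.018,0,0,0,-0.2],[0,0,0.03,0,0,0,-0.2],[0,0,0.045,0,0,0,0.1],[0,0,0.06,0,0,0,0.1],[0,0,0.075,0,0,0,0.1]])

```text
time_s: 32.68
ee_pos: [0.4352, -0.1304, 0.0554]
eef_rot: [3.141, 0.0, 1.625]
force: [0.3, -0.1, 0.2]
grip_width: 0.0508
```

```bash

python3 d.py 600 131 50 99;python3 look.py 221 206 40 e4.png
```

```text
delta [ 0.1648  0.2614 -0.0054] [-0.      0.0004  0.1033] t 32.68 grip 0.0508 F [ 0.3 -0.1  0.2] q6 -0.43
```

View pics/e4.png

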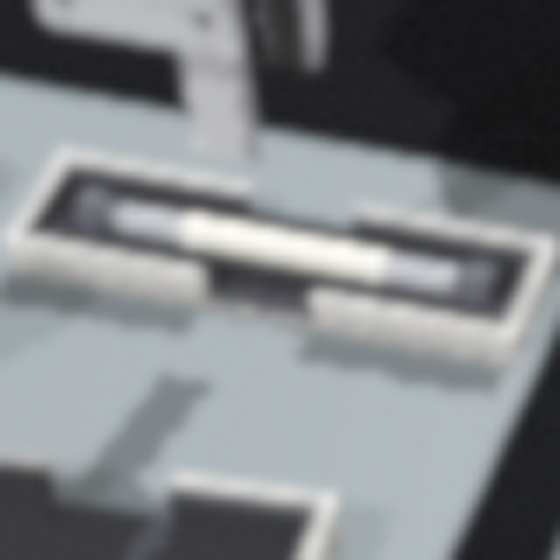

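Call:
servo_tool(rows=[[0.01,0.015,0.002,0,0,0.02,0.28],[0.027,0.043,0.005,0,0,0.04,0.28],[0.045,0.072,0.005,0,0,0.06,0.28],[0.063,0.1,0.005,0,0,0.08,0.28],[0.081,0.128,0.005,0,0,0.1,0.28],[0.099,0.157,0.005,0,0,0.103,0.28],[0.117,0.186,0.005,0,0,0.103,0.28],[0.135,0.214,0.005,0,0,0.103,0.28]], newtons=45)

```text
time_s: 33.4
ee_pos: [0.5722, 0.0849, 0.0635]
eef_rot: [3.137, 0.002, 1.728]
force: [0.4, -1.2, 0.6]
grip_width: 0.06
```

```bash

python3 d.py 600 131 20 99
```

```text
delta [ 0.0278  0.0461 -0.0435] [ 0.001   0.0045 -0.0001] t 33.4 grip 0.06 F [ 0.4 -1.2  0.6] q6 -0.07
```

Call:
servo_tool(rows=[[0.012,0.02,0,0.001,0.0045,0,0.28],[0.022,0.036,-0.005,0.001,0.0045,0,0.28],[0.0278,0.046,-0.01,0.001,0.0045,0,0.28],[0.0278,0.046,-0.015,0.001,0.0045,0,0.28],[0.0278,0.046,-0.02,0.001,0.0045,0,0.28],[0.0278,0.046,-0.025,0.001,0.0045,0,0.28],[0.0278,0.046,-0.03,0.001,0.0045,0,0.28],[0.0278,0.046,-0.035,0.001,0.0045,0,0.28]])

```text
time_s: 34.07
ee_pos: [0.5997, 0.13, 0.0282]
eef_rot: [-3.142, -0.0, 1.727]
force: [-0.5, -1.3, 0.3]
grip_width: 0.0601
```

```bash

python3 d.py 600 131 -24 99;python3 look.py 293 265 45 g1.png
```

```text
delta [ 0.0003  0.001  -0.0522] [-0.     -0.0001  0.0009] t 34.07 grip 0.0601 F [-0.5 -1.3  0.3] q6 -0.0
```

View pics/g1.png

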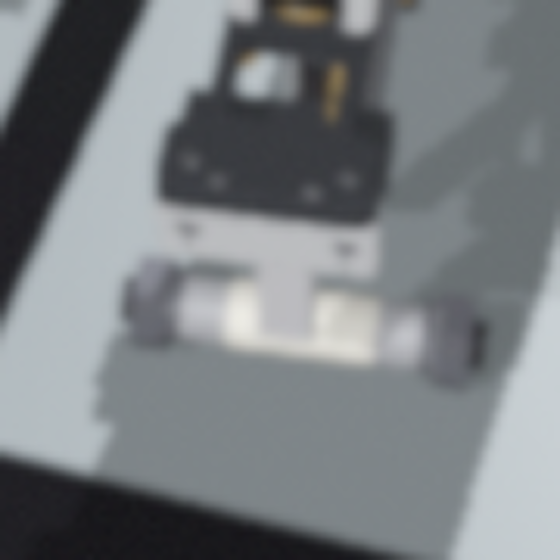

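```bash
python3 - <<'E'
from h import *
p=shot('scene')
K=np.array([[p['fx'],0,p['cx']],[0,p['fy'],p['cy']],[0,0,1]])
R,_=cv2.Rodrigues(np.array(p['rvec'],float));print('cam',-R.T@np.array(p['tvec']).ravel())
a=np.radians(99)
for q in [(.6,.131,.018),(.6,.131,.034),(.632,.131,.057),(.6+.067*np.cos(a),.131+.067*np.sin(a),.018),(.6-.067*np.cos(a),.131-.067*np.sin(a),.018)]:
    u=cv2.projectPoints(np.array([q]),np.array(p['rvec'],float),np.array(p['tvec'],float),K,None)[0].ravel()
    print(q,(u-[248,220])*280/45)
E
```

```text
cam [1.17873834 0.30364225 0.81995986]
(0.6, 0.131, 0.018) [299.25146345 326.27640279]
(0.6, 0.131, 0.034) [299.78958569 299.38609929]
(0.632, 0.131, 0.057) [272.8964885  328.69140186]
(np.float64(0.5895188908423045), np.float64(0.19717511881987423), 0.018) [481.68502237 350.10286247]
(np.float64(0.6104811091576955), np.float64(0.06482488118012578), 0.018) [119.51798414 302.80258293]
```

Call:
servo_tool(rows=[[0.0003,0.001,-0.01,0,0,0.001,0.28],[0.0003,0.001,-0.022,0,0,0.001,0.28],[0.0003,0.001,-0.034,0,0,0.001,0.28],[0.0003,0.001,-0.043,0,0,0.001,0.28],[0.0003,0.001,-0.049,0,0,0.001,0.28],[0.0003,0.001,-0.051,0,0,0.001,0.28],[0.0003,0.001,-0.051,0,0,0.001,0.28],[0.0003,0.001,-0.051,0,0,0.001,0]])

```text
time_s: 34.83
ee_pos: [0.5999, 0.1313, -0.0231]
eef_rot: [-3.141, -0.0, 1.728]
force: [0.3, 0.5, -0.2]
grip_width: 0.0565
```

Call:
servo_tool(rows=[[0,0,0,0,0,0,-0.3],[0,0,0,0,0,0,-0.6],[0,0,0,0,0,0,-1],[0,0,0,0,0,0,-1],[0,0,0,0,0,0,-1],[0,0,0,0,0,0,-1],[0,0,0,0,0,0,-1],[0,0,0,0,0,0,-1]])

```text
time_s: 35.5
ee_pos: [0.5996, 0.1313, -0.023]
eef_rot: [-3.14, -0.0, 1.728]
force: [-5.5, -1.7, 5.1]
grip_width: 0.0229
```

Call:
servo_tool(rows=[[0,0,0,0,0,0,-1],[0,0,0,0,0,0,-1],[0,0,0,0,0,0,-1],[0,0,0,0,0,0,-1],[0,0,0.002,0,0,0,-1],[0,0,0.005,0,0,0,-1],[0,0,0.009,0,0,0,-1],[0,0,0.012,0,0,0,-1]])

```text
time_s: 36.17
ee_pos: [0.5998, 0.1313, -0.0106]
eef_rot: [-3.14, -0.0, 1.728]
force: [-0.3, -0.1, -3.8]
grip_width: 0.023
```

```bash

python3 d.py 600.5 -129 45 97.8;python3 look.py 293 260 45 g2.png
```

```text
delta [ 0.0007 -0.2603  0.0556] [ 0.0001 -0.0013 -0.0214] t 36.17 grip 0.023 F [-0.3 -0.1 -3.8] q6 -0.0
```

View pics/g2.png

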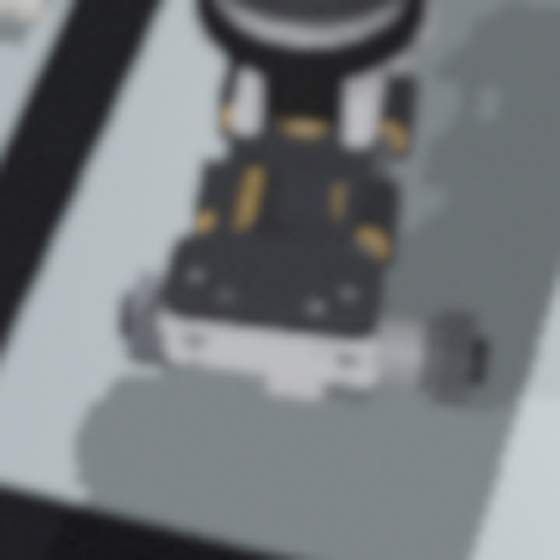

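Call:
servo_tool(rows=[[0,0,0.012,0,-0.001,0,-1],[0,-0.008,0.028,0,-0.001,-0.005,-1],[0,-0.025,0.042,0,-0.001,-0.01,-1],[0,-0.05,0.052,0,-0.001,-0.015,-1],[0,-0.08,0.055,0,-0.001,-0.021,-1],[0,-0.11,0.055,0,-0.001,-0.021,-1],[0,-0.14,0.055,0,-0.001,-0.021,-1],[0,-0.17,0.055,0,-0.001,-0.021,-1]])

```text
time_s: 36.88
ee_pos: [0.6001, -0.0401, 0.0462]
eef_rot: [3.14, 0.0, 1.708]
force: [1.3, -0.0, -3.7]
grip_width: 0.0231
```

```bash

python3 d.py 600.5 -129 30 97.8
```

```text
delta [ 0.0004 -0.0889 -0.0162] [ 0.0002  0.0016 -0.0006] t 36.88 grip 0.0231 F [ 1.3 -0.  -3.7] q6 -0.26
```

Call:
servo_tool(rows=[[0,-0.025,0,0,0.0016,0,-1],[0,-0.05,0,0,0.0016,0,-1],[0,-0.07,0,0,0.0016,0,-1],[0,-0.083,0,0,0.0016,0,-1],[0,-0.0885,-0.01,0,0.0016,0,-1],[0,-0.0885,-0.02,0,0.0016,0,-1],[0,-0.0885,-0.03,0,0.0016,0,-1],[0,-0.0885,-0.035,0,0.0016,0,-1]])

```text
time_s: 37.55
ee_pos: [0.5993, -0.1271, 0.0088]
eef_rot: [-3.139, -0.001, 1.709]
force: [-0.3, 0.5, -4.4]
grip_width: 0.0229
```

```bash

python3 d.py 600.5 -129 -18 97.8;python3 look.py 196 245 40 g3.png
```

```text
delta [ 0.0012 -0.0019 -0.0268] [-0.0007 -0.0026 -0.0017] t 37.55 grip 0.0229 F [-0.3  0.5 -4.4] q6 -0.41
```

View pics/g3.png

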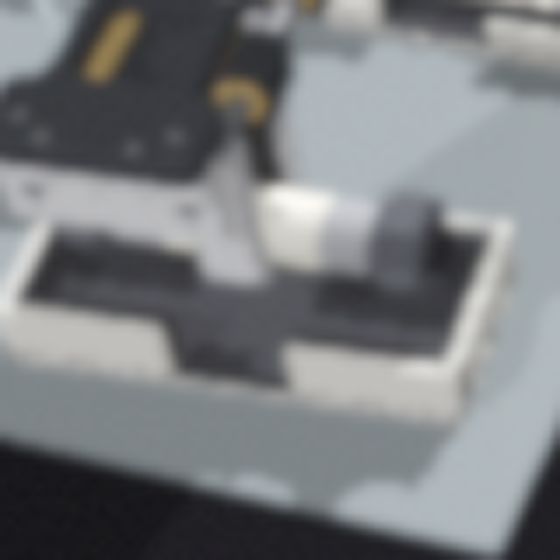

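Call:
servo_tool(rows=[[0.001,-0.001,-0.003,-0.001,-0.0026,-0.001,-1],[0.001,-0.001,-0.007,-0.001,-0.0026,-0.001,-1],[0.001,-0.001,-0.011,-0.001,-0.0026,-0.001,-1],[0.001,-0.001,-0.015,-0.001,-0.0026,-0.001,-1],[0.001,-0.001,-0.018,-0.001,-0.0026,-0.001,-1],[0.001,-0.001,-0.02,-0.001,-0.0026,-0.001,-1],[0.001,-0.001,-0.021,-0.001,-0.0026,-0.001,-1],[0.001,-0.001,-0.021,-0.001,-0.0026,-0.001,-1]])

```text
time_s: 38.27
ee_pos: [0.6, -0.1281, -0.0127]
eef_rot: [-3.141, -0.0, 1.708]
force: [-0.2, -0.1, -4.3]
grip_width: 0.0229
```

```bash

python3 d.py 600.5 -128 -18.5 97.8;python3 look.py 196 245 40 g4.png
```

```text
delta [ 0.0005  0.0001 -0.0058] [ 0.0001 -0.0009 -0.0007] t 38.27 grip 0.0229 F [-0.2 -0.1 -4.3] q6 -0.41
```

View pics/g4.png

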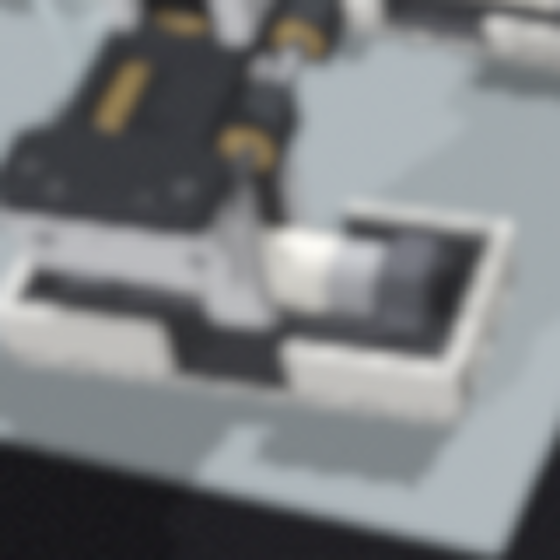

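Aligned within the recess; lower the rest slowly.

Call:
servo_tool(rows=[[0,0,-0.001,0,0,0,-1],[0,0,-0.002,0,0,0,-1],[0,0,-0.003,0,0,0,-1],[0,0,-0.004,0,0,0,-1],[0,0,-0.005,0,0,0,-1],[0,0,-0.0055,0,0,0,-1],[0,0,-0.0055,0,0,0,-1],[0,0,-0.0055,0,0,0,-1]])

```text
time_s: 38.98
ee_pos: [0.6001, -0.1281, -0.018]
eef_rot: [-3.141, 0.0, 1.708]
force: [0.2, -0.2, -2.7]
grip_width: 0.0229
```

Call:
servo_tool(rows=[[0,0,-0.0004,0,0,0,-1],[0,0,-0.0008,0,0,0,-1],[0,0,-0.001,0,0,0,-1],[0,0,-0.001,0,0,0,-1],[0,0,-0.001,0,0,0,-1],[0,0,-0.001,0,0,0,-1],[0,0,-0.001,0,0,0,-1],[0,0,-0.001,0,0,0,-1]])

```text
time_s: 39.65
ee_pos: [0.6001, -0.1281, -0.0189]
eef_rot: [-3.141, 0.0, 1.708]
force: [-1.7, 0.4, -1.1]
grip_width: 0.0231
```

Weight is shedding: touching. Release by small steps.

Call:
servo_tool(rows=[[0,0,-0.0005,0,0,0,-1],[0,0,-0.0005,0,0,0,-0.5],[0,0,-0.0005,0,0,0,-0.45],[0,0,-0.0005,0,0,0,-0.4],[0,0,-0.0005,0,0,0,-0.2],[0,0,-0.0005,0,0,0,0.1],[0,0,-0.0005,0,0,0,0.1],[0,0,-0.0005,0,0,0,0.1]])

```text
time_s: 40.32
ee_pos: [0.6002, -0.1282, -0.0195]
eef_rot: [-3.141, 0.0, 1.708]
force: [-0.1, 1.0, 0.6]
grip_width: 0.0502
```

Call:
servo_tool(rows=[[0,0,0,0,0,0,0.1],[0,0,0,0,0,0,0.1],[0,0,0.003,0,0,0,0.1],[0,0,0.01,0,0,0,0.1],[0,0,0.022,0,0,0,0.1],[0,0,0.037,0,0,0,0.1],[0,0,0.055,0,0,0,0.1],[0,0,0.075,0,0,0,0.1]])

```text
time_s: 40.98
ee_pos: [0.6, -0.1281, 0.0571]
eef_rot: [-3.141, 0.0, 1.708]
force: [-0.2, -0.2, 0.1]
grip_width: 0.0515
```

Call:
servo_tool(rows=[[0,0.02,0.015,0,0,0,0.1],[-0.01,0.05,0.03,0,0,0,0.1],[-0.02,0.08,0.04,0,0,0,0.1],[-0.03,0.11,0.05,0,0,0,0.1],[-0.04,0.14,0.05,0,0,0,0.1],[-0.05,0.17,0.05,0,0,0,0.1],[-0.06,0.19,0.05,0,0,0,0.1],[-0.06,0.2,0.05,0,0,0,0.1]])

```text
time_s: 41.65
ee_pos: [0.539, 0.0741, 0.1087]
eef_rot: [3.141, -0.0, 1.71]
force: [-0.1, 0.1, -0.1]
grip_width: 0.0518
```

Call:
servo_tool(rows=[[-0.01,0.02,0.01,0,0,0,0.1],[-0.02,0.05,0.02,0,0,0,0.1],[-0.03,0.08,0.02,0,0,0,0.1],[-0.04,0.11,0.02,0,0,0,0.1],[-0.05,0.14,0.02,0,0,0,0.1],[-0.06,0.16,0.02,0,0,0,0.1],[-0.06,0.17,0.02,0,0,0,0.1],[-0.06,0.17,0.02,0,0,0,0.1]])

```text
time_s: 42.32
ee_pos: [0.4794, 0.2454, 0.1294]
eef_rot: [3.14, -0.0, 1.711]
force: [-0.2, 0.4, -0.4]
grip_width: 0.0515
```

```bash
cat > fin.py <<'E'
from h import *
B=dict(short=((.608,-.323),94.7,.102,.038,.013),med=((.449,-.336),87.3,.152,.038,.013),long=((.435,-.131),93.1,.202,.038,.013),thick=((.6005,-.129),97.8,.16,.06,.022))
for n in ('top','scene'):
    p,W=cloud(n);print(n)
    cv2.imwrite('pics/fin_%s.png'%n,p['image'][:,:,::-1])
    for k,((x,y),a,L,_,h) in B.items():
        c=np.array([x,y]);
        if n=='top': c=c+[-.0025,-.0035]
        a=np.radians(a);ax=np.array([np.cos(a),np.sin(a)]);ay=np.array([-ax[1],ax[0]])
        D=W[...,:2]-c;u=D@ax;v=D@ay
        hw=.021 if k=='thick' else .013
        m=(abs(u)<L/2-.008)&(abs(v)<hw)&(W[...,2]>(.022 if k=='thick' else .0125))&(W[...,2]<.06)
        print(k,m.sum(),'u',np.percentile(u[m]*1000,[1,99]).round(1),'v',np.percentile(v[m]*1000,[2,50,98]).round(1),'ang',np.polyfit(u[m],v[m],1)[0].round(3),'z',np.percentile(W[...,2][m]*1000,[50,95]).round(1))
    for k,c in dict(beaker=(.519,-.235),bottle=(.513,.242)).items(): print(k,*fit(W,c,.05,.04 if k=='beaker' else .05,.03 if k=='beaker' else .02,.08))
print(ctrl.get_obs()['ee_pos'])
E
python3 fin.py
```

```text
top
short 91 u [-34.9  39.4] v [-10.2  -0.5   6.6] ang 0.021 z [19.4 23.1]
med 145 u [-58.5  64.4] v [-7.7 -0.6  7. ] ang -0.002 z [19.3 23.1]
long 187 u [-84.2  87.9] v [-6.8 -0.5  6.3] ang -0.001 z [18.9 22.4]
thick 337 u [-61.2  67.2] v [-15.9   1.7  15.6] ang 0.007 z [32.9 38.8]
beaker 71 [ 517.9 -236.2] [33.5 36.1] 44.6 pca [ 519.6 -238.3] 123.9 zmed [0.0503 0.0559]h.py:24: RuntimeWarning: Mean of empty slice.
  C=P[:,:2].mean(0);e,v=np.linalg.eigh(np.cov(P[:,:2].T));a=v[:,1]
  ret = um.true_divide(
  avg = a.mean(axis, **keepdims_kw)
h.py:24: RuntimeWarning: Degrees of freedom <= 0 for slice
  C=P[:,:2].mean(0);e,v=np.linalg.eigh(np.cov(P[:,:2].T));a=v[:,1]
  c *= np.true_divide(1, fact)
  c *= np.true_divide(1, fact)
Traceback (most recent call last):
  File "fin.py", line 14, in <module>
    for k,c in dict(beaker=(.519,-.235),bottle=(.513,.242)).items(): print(k,*fit(W,c,.05,.04 if k=='beaker' else .05,.03 if k=='beaker' else .02,.08))
                                                                              ~~~^^^^^^^^^^^^^^^^^^^^^^^^^^^^^^^^^^^^^^^^^^^^^^^^^^^^^^^^^^^^^^^^^^^^^
  File "h.py", line 25, in fit
    return len(P),np.array(r[0]).round(1),np.array(r[1]).round(1),round(r[2],1),'pca',(C*1000).round(1),round(np.degrees(np.arctan2(a[1],a[0]))%180,1),'zmed',np.percentile(P[:,2],[50,95]).round(4)
                                                                                                                                                              ~~~~~~~~~~~~~^^^^^^^^^^^^^^^^
IndexError: index -1 is out of bounds for axis 0 with size 0
```

```bash
python3 look.py 180 220 80 fz.png
```

```text
(no output)
```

View pics/fz.png

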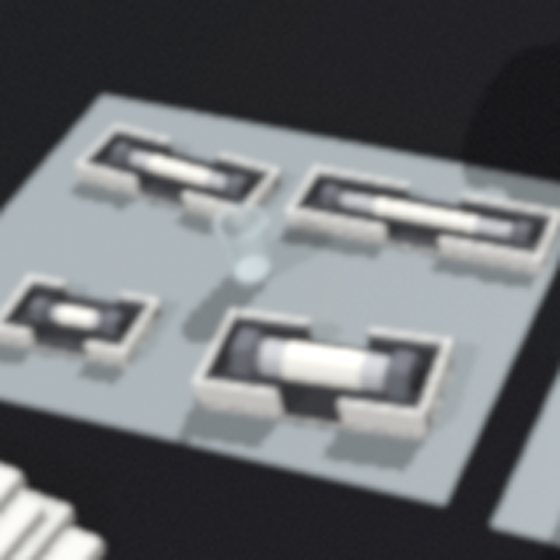

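View pics/fin_top.png

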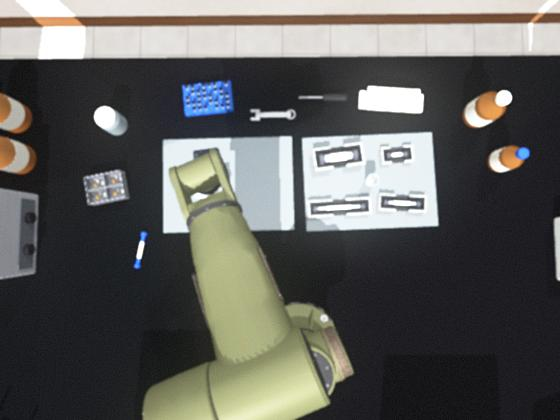

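Call:
servo_tool(rows=[[-0.01,0.0,0.01,0,0,0,0.1],[-0.03,0.01,0.02,0,0,0,0.1],[-0.05,0.03,0.02,0,0,0,0.1],[-0.07,0.05,0.02,0,0,0,0.1],[-0.09,0.07,0.02,0,0,0,0.1],[-0.11,0.09,0.02,0,0,0,0.1],[-0.12,0.1,0.02,0,0,0,0.1],[-0.12,0.1,0.02,0,0,0,0.1]])

```text
time_s: 43.33
ee_pos: [0.3581, 0.3445, 0.1488]
eef_rot: [3.141, -0.0, 1.71]
force: [-0.2, 0.5, -0.5]
grip_width: 0.0519
```

```bash
python3 fin.py 2>&1 | tail -20
```

```text
top
short 91 u [-35.3  38.8] v [-9.7 -0.4  6.4] ang 0.02 z [19.2 23.2]
med 145 u [-58.1  64.7] v [-7.6 -0.7  6.8] ang -0.003 z [19.6 23.5]
long 187 u [-83.9  88. ] v [-7.6 -0.6  6.4] ang -0.001 z [18.9 23.4]
thick 334 u [-61.1  66.5] v [-15.8   1.4  15.9] ang 0.006 z [33. 39.]
beaker 70 [ 517.9 -236.1] [33.6 35.7] 44.7 pca [ 519.7 -238.2] 124.1 zmed [0.0496 0.0563]
bottle 95 [508.8 240. ] [31.2 32.3] 46.6 pca [508.5 237.9] 157.2 zmed [0.0427 0.0644]
scene
short 147 u [-35.2  39.7] v [-9.6 -3.8  3.7] ang 0.015 z [19.3 23. ]
med 178 u [-55.7  64.6] v [-8.6 -3.8  4.2] ang 0.002 z [19.1 23.4]
long 261 u [-82.8  87.9] v [-8.6 -3.5  3.2] ang 0.003 z [18.9 22.7]
thick 565 u [-60.5  67.8] v [-17.   -6.6   8.7] ang 0.007 z [32.8 39. ]
beaker 210 [ 520.2 -232.1] [35.7 37. ] 85.2 pca [ 520.8 -232.6] 38.4 zmed [0.045  0.0551]
bottle 238 [517.  245.1] [27.7 34.1] 9.2 pca [520.7 245.3] 97.3 zmed [0.042  0.0649]
[0.35960671 0.34309114 0.14865217]
```

View pics/fin_scene.png

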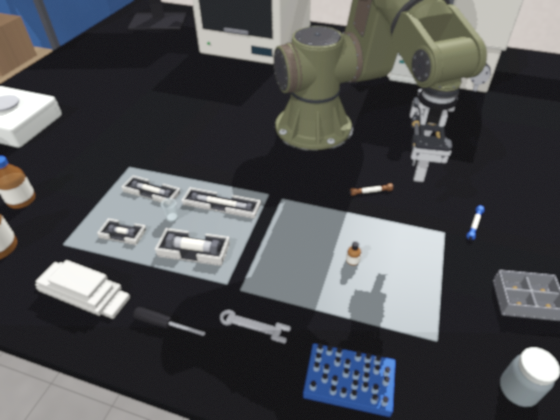

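```bash
python3 -c "from station import hand_in; print(hand_in())"
```

```text
the job is handed in; nothing more can be done
None
```

All four columns are in their own boxes, released and lying on the recess floors. I handed the job in at about 44 s.

**Final check:** both cameras show each column within about 4 mm of its box centre along the recess and within about 4 mm across. The scene camera reads about 6 mm across for the thick one, because it sees only the near side. Axes are within 0.02 rad, and heights match columns lying flat. The beaker and bottle are standing within 1 mm of where they started, as measured.

**What went wrong or disagreed:**
- **Height offset:** the TCP height the robot reports is about 28 mm below where the fingertips really are, contrary to the description. The first two closings on the short column therefore shut above it, without moving it.
- **Hard contact:** I first read that offset from the images as about 38 mm. The fingertips then pressed the mat at about 72 N on the wrist in one step. That is under the 120 N wrist limit, and it was the fingers, not the gripper's body. I used the contact height from then on, and the later forces I read were all under 6 N.
- **Camera mismatch:** the two cameras differ by 2–4 mm in position. I used the scene camera because it agreed with the arm.

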